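# Test the two sprung corners of a platen leveller

### The job

Before printing, test the two sprung corners of the platen leveller one at a time: with closed fingertips press the corner with the round pad down until its pointer is level with the dark rider blade on its scale, keep it there for a second without pushing clearly past the blade, and release it so that it springs up; then do the same at the corner with the square pad. Only press, grasp and lift nothing, press gently, and leave everything else on the bench where it stands.

Things in the scene. Friction and masses are not known exactly. Their poses are not given: they have to be found in the camera images.
- mount: platen leveller, fixed: 220 mm square aluminium plate, black rubber centre, level, top 91 mm above the bench. Origin on the bench under the plate's centre; x, y along its diagonals. +x corner: pivot. +y corner (round pad) and -y corner (square pad): springs in black cups; pads 127 mm from the centre. A white scale (50 mm wide, top 125 mm up) stands 105 mm out from each pad, on the line pivot-pad
- swing_round (a joint): tilt of the plate at the round-pad corner, rad: 0 level (at rest), grows as that corner goes down. Pad is 180 mm, pointer tip 270 mm from the hinge line: the tip drops 1.5 times as far as the pad. 2 to 3 N at the pad starts it, 9 to 10 N holds 0.15 rad; firm stop at 0.2 rad; springs back by itself when released.
- swing_square (a joint): tilt of the plate at the square-pad corner, rad: 0 level (at rest), grows as that corner goes down; independent of the other. Geometry and spring as for swing_round
- pad_round (a point): centre of the top of the round brass pad, diameter 34 mm, 10 mm high, top 101 mm above the bench at rest; push straight down here
- pad_square (a point): centre of the top of the square brass pad, 32 x 32 mm, 10 mm high, top 101 mm above the bench at rest; push straight down here
- pointer_round (a point): tip of the flat dark steel pointer (3 mm thick) that sticks out from the round-pad corner towards its scale; mid-thickness, 88 mm above the bench at rest
- pointer_square (a point): tip of the pointer of the square-pad corner, likewise
- mark_round (a point): middle of the front edge of the dark steel rider blade (50 mm wide, 3 mm thick, level across the white scale, black clip at one end) by the round-pad corner; 22 to 42 mm lower than the pointer at rest; fixed. Reached when the pointer tip is at the same height; the tip passes about 6 to 10 mm in front of it
- mark_square (a point): the same point on the rider blade by the square-pad corner; set independently, 22 to 42 mm lower than its pointer at rest
- jar: loose bystander, to be left where it stands: amber glass jar, 64 mm across, 75 mm high, beyond the leveller, on its round-pad side. Origin under its centre
- cup: loose bystander, to be left where it stands: open white plastic cup, 56 mm across, 65 mm high, on the robot's side of the leveller. Origin under its centre
- squeegee: loose bystander, to be left where it stands: wooden print squeegee, 300 mm long, 92 mm high, on the left. Origin under its centre
- pot: loose bystander, to be left where it stands: white ink pot with red lid, 124 mm across, 150 mm high, on the right. Origin under its centre
- sprayer: loose bystander, to be left where it stands: white spray bottle, 72 mm across, 185 mm high, far left. Origin under its centre
- tape: loose bystander, to be left where it stands: roll of paper tape, 90 mm across, 24 mm high, on the right. Origin under its centre
- spatula: loose bystander, to be left where it stands: ink spatula, 250 mm long, lying on the right. Origin under its middle

How it is judged:
By the outcome, as a careful person would: the job done as asked, in the order asked, and still so for the second after the job is handed in, with the robot touching nothing.
It also fails if it takes over 56 s, if anything falls off the work surface, if the arm or the gripper's body presses on something with over 40 N, if the wrist force passes 120 N, or if a joint passes its speed limit or range.

### The arm

A 6-joint arm with a two-finger parallel gripper is mounted at the origin on the work surface. World frame = base frame: x ahead of the robot, y to its left, z up, the work surface at z = 0. Lengths are in mm, angles in rad, forces in N, time in s.
With the tool pointing down it reaches from about 350 to 975 mm from the base axis. Payload 7.1 kg.
Tool frame: the origin (TCP) lies at the very end of the fingers, on their centre line; the grasp point (between the pads) lies 19 mm behind it (ctrl.grip_point_offset is the distance from the TCP to the grasp point, in mm); z points along the fingers, y is the direction in which the jaws open and shut (so a half turn about z gives the same grasp; the last joint's range is limited). The gripper opens to 88 mm and grips with 3 to 60 N. Pads are 20 mm wide; open, the fingers measure 115 mm over their backs; the gripper's body (75 mm by 178 mm) begins 61 mm behind the grasp point.
Start: joints at [-1.242, 0.423, 1.63, -0, 1.089, -0.019], TCP at [213.036, -587.555, 222.675] pointing down, gripper open.
Joint ranges: [-3, 3], [-0.9, 2.11], [0.09, 2.58], [-1.31, 4.45], [0.11, 2.69], [-2.54, 2.54]. Speed limits (rad/s): [2.39, 2.39, 3.01, 3.14, 3.14, 3.14].

### API

Orientations are given as a rotation vector (axis times angle).
In Python, from workcell import ctrl gives the robot as it stands.
- The arm moves only by the tool move_arm, never from a script. Its argument "increments" is one flat list of numbers, 5 for each row, row after row: the closure in counts, from 0 (fully open) to 255 (shut), then the shift along the tool's x, y, z in mm, then the turn about the tool's z in degrees. In form: [grip, dx, dy, dz, yaw, grip, dx, dy, dz, yaw, ...]. A call has 1 to 12 rows; each row is the pose to reach, as a shift and turn from the pose measured when the call began, along the tool's axes at that moment; what a row does not reach only later rows make up. A row lasts 1/8 s, in which the tool goes at most 62.5 mm and 10.7 degrees, less where a joint would pass 70% of its speed; a pose out of reach is approached as far as the arm can. A call with a gripper value outside its range is refused whole. The fingers move at their own pace and stop on an object; the grip force is fixed at half the most. Time passes only in rows, so rows that repeat a pose let the fingers close. It gives the time, the measured TCP pose, the force and the opening at its end, in the units of the state.
- ctrl.get_obs(): the state, without advancing time (a new reading comes with each control period).
- ctrl.get_image(name): name is "scene" or "side" or "wrist"; returns a dict with "frame" (420x560x3 uint8, red, green, blue), "vertical_fov" (degrees; the focal length in pixels is half the picture's height over the tangent of half this angle, whatever the lens; pixels are square), "cx", "cy" (the principal point, pixels), "distortion" ([k1, k2, p1, p2, k3] as OpenCV has them; the pictures are not rectified), "pose" (4x4, takes a point from camera to world coordinates); the wrist camera has in their place "mount" (4x4, takes a point from camera to tool coordinates, whose origin is the TCP and whose axes are the flange's). Camera axes: x right, y down, z forward; pixel columns grow to the right and rows downward; lengths in mm; the calibration is good to about 2 mm. A picture is of the moment at which its call begins: read the wrist's pose just before it. There is no depth.
- ctrl.close_job(): hands the job in, once; it reports no verdict.
The state is a dict: "t": time; "qpos": joint angles; "qvel": joint speeds; "joint_torque": joint torques, N m; "ee_pos": TCP position; "orientation": TCP orientation; "ft_force": force on the tool from outside, world axes, zero at the start; "moment": the same for the moment, N m; "width": finger opening in mm.
Only numpy, scipy, OpenCV 4.12 (cv2) and the standard library are available. Lean on these libraries where they do the work, as an engineer would, in place of code of your own. Each camera call takes 0.05 s, during which the arm holds its last target.

## Working session

There is one attempt and no reset: what is moved stays moved. The work goes in short steps, Python scripts to look and compute and a tool call to move; the robot and the scene stay as the last step left them, time stands still between calls to the robot, and variables do not carry over. Pictures are saved under pics/ and viewed, and the job is handed in when it is done.

Besides the shell and the picture viewer there is one more tool, called as name(argument=value, ...) on one line, values as JSON. move_arm: Moves the arm, as the interface text tells. Its arguments: {"type":"object","properties":{"increments":{"type":"array","items":{"type":"number"}}},"required":["increments"]}

```bash
mkdir -p pics; cat > h.py <<'E'
import numpy as np, cv2
from workcell import ctrl
def K(im):
    f=210/np.tan(np.radians(im["vertical_fov"])/2)
    return np.array([[f,0,im["cx"]],[0,f,im["cy"]],[0,0,1.]])
E
python3 - <<'E'
from h import *
import pickle
o=ctrl.get_obs();print(o)
D={}
for n in("scene","side"):
    im=ctrl.get_image(n);D[n]=im
    cv2.imwrite(f"pics/{n}0.png",im["frame"][:,:,::-1]);print(n,im["vertical_fov"],im["cx"],im["cy"],im["distortion"],np.round(im["pose"],3).tolist())
pickle.dump(D,open("im0.pkl","wb"))
E
```

```text
{'t': 0.0, 'qpos': array([-1.24198163e+00,  4.23823053e-01,  1.63068489e+00, -1.94132125e-05,
        1.08859358e+00, -1.89619071e-02]), 'qvel': array([-3.06284538e-05, -2.18273713e-04, -1.00804814e-03,  1.24759983e-03,
       -8.60093535e-04,  1.17771760e-03]), 'joint_torque': array([-9.37896657e-04, -5.44616389e+01, -2.73669112e+01,  6.44135498e-02,
        2.26947851e-02, -1.19013039e-04]), 'ee_pos': array([ 212.86816434, -587.04444215,  221.9148116 ]), 'orientation': array([-3.09274766e+00, -5.43293811e-01,  3.92222802e-04]), 'ft_force': array([-1.08541695, -0.55137274,  0.62172979]), 'moment': array([0.00785166, 0.01528336, 0.0124313 ]), 'width': 87.91075122467241}
scene 55.54628270674944 286.0969919054748 208.1165119069437 [-0.01236037  0.          0.          0.          0.        ] [[-0.704, 0.496, -0.509, 1134.694], [0.71, 0.5, -0.495, 613.572], [0.009, -0.71, -0.704, 959.411], [0.0, 0.0, 0.0, 1.0]]
side 49.95632700104489 278.7665727756254 200.28703780179924 [-0.11929545  0.          0.          0.          0.        ] [[-0.922, -0.242, 0.302, 115.369], [-0.386, 0.533, -0.753, 1021.522], [0.021, -0.811, -0.585, 876.733], [0.0, 0.0, 0.0, 1.0]]
```

View pics/scene0.png

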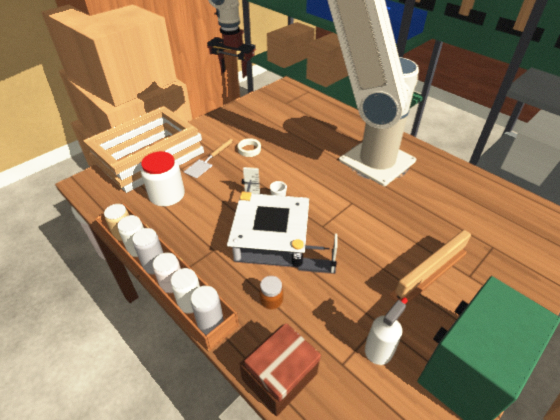

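View pics/side0.png

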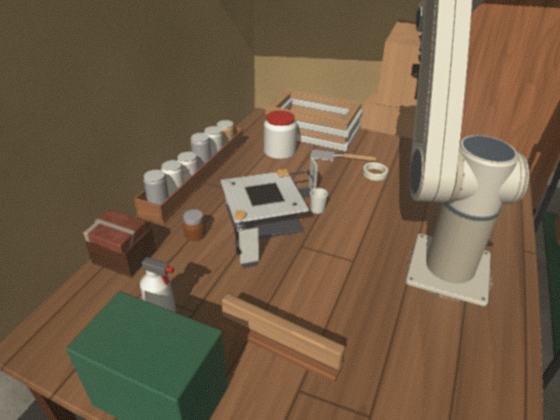

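The two views show the leveller in the middle: in scene at about (270,220), with pads near (298,244) and (246,197); in side at about (265,195), with pads near (240,215) and (283,173). I'll zoom in.

```bash
python3 - <<'E'
from h import *
import pickle
D=pickle.load(open("im0.pkl","rb"))
a=D["scene"]["frame"][150:280,215:350,::-1]; b=D["side"]["frame"][140:275,200:340,::-1]
cv2.imwrite("pics/c1.png",cv2.resize(a,None,fx=4.4,fy=4.4,interpolation=2)); cv2.imwrite("pics/c2.png",cv2.resize(b,None,fx=4.4,fy=4.4,interpolation=2))
E
```

```text
(no output)
```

View pics/c1.png

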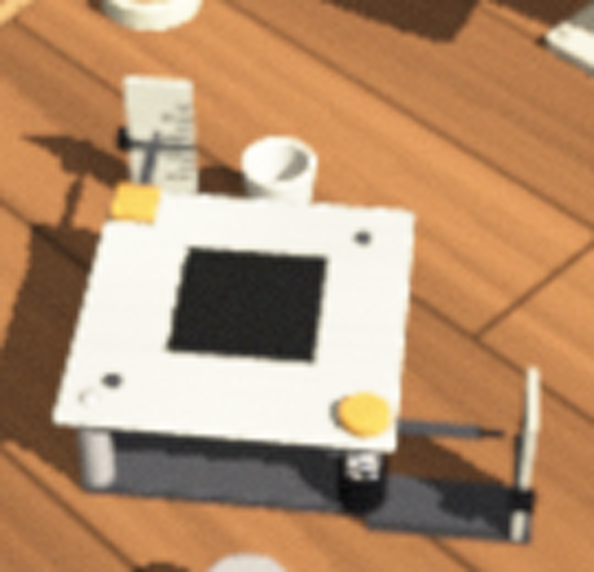

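View pics/c2.png

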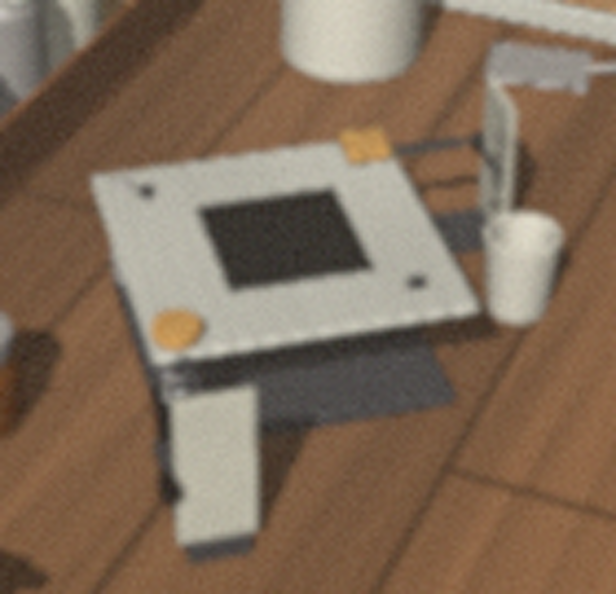

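```bash
cat >> h.py <<'E'
def ray(im,uv,pose=None):
    P=im["pose"] if pose is None else pose
    n=cv2.undistortPoints(np.array(uv,float).reshape(-1,1,2),K(im),np.array(im["distortion"])).reshape(-1,2)
    d=np.c_[n,np.ones(len(n))]@P[:3,:3].T
    return P[:3,3],d/np.linalg.norm(d,axis=1)[:,None]
def onz(im,uv,z,pose=None):
    c,d=ray(im,uv,pose); return c+d*((z-c[2])/d[:,2])[:,None]
def tri(rays):
    A=np.zeros((3,3));b=np.zeros(3)
    for c,d in rays:
        M=np.eye(3)-np.outer(d,d);A+=M;b+=M@c
    p=np.linalg.solve(A,b); return p,[np.linalg.norm((np.eye(3)-np.outer(d,d))@(p-c)) for c,d in rays]
def proj(im,p,pose=None):
    P=np.linalg.inv(im["pose"] if pose is None else pose)
    return cv2.projectPoints(np.array(p,float).reshape(-1,1,3),cv2.Rodrigues(P[:3,:3])[0],P[:3,3],K(im),np.array(im["distortion"]))[0].reshape(-1,2)
def wpose(im,o):
    T=np.eye(4);T[:3,:3]=cv2.Rodrigues(o["orientation"])[0];T[:3,3]=o["ee_pos"]
    return T@im["mount"]
def brass(fr,box):
    h=cv2.cvtColor(fr,cv2.COLOR_RGB2HSV); m=cv2.inRange(h,(14,150,170),(35,255,255))
    q=np.zeros_like(m);x0,y0,x1,y1=box;q[y0:y1,x0:x1]=m[y0:y1,x0:x1]
    n,l,s,c=cv2.connectedComponentsWithStats(q);return [(s[i].tolist(),c[i].round(2).tolist()) for i in range(1,n) if s[i,4]>25]
E
python3 - <<'E'
from h import *
import pickle
D=pickle.load(open("im0.pkl","rb"))
for n,bx in(("scene",(235,180,312,255)),("side",(225,160,300,225))):
    for s,c in brass(D[n]["frame"],bx): print(n,s,c,onz(D[n],c,101).round(1))
# plate corners by eye
for n,uv in(("scene",[(215+55/4.4,150+418/4.4),(215+112/4.4,150+190/4.4),(215+413/4.4,150+212/4.4),(215+396/4.4,150+442/4.4)]),("side",[(200+92/4.4,140+177/4.4),(200+383/4.4,140+143/4.4),(200+480/4.4,140+312/4.4),(200+155/4.4,140+360/4.4)])):
    print(n,onz(D[n],uv,91).round(1).tolist())
o=ctrl.get_obs();im=ctrl.get_image("wrist");cv2.imwrite("pics/w0.png",im["frame"][:,:,::-1])
print(im["vertical_fov"],im["cx"],im["cy"],im["distortion"],np.round(im["mount"],3).tolist(),wpose(im,o).round(2).tolist())
E
```

```text
scene [239, 191, 10, 8, 36] [243.06, 194.64] [[ 567.9 -128.4  101. ]]
scene [[729.7, -9.6, 91.0], [562.7, -148.2, 91.0], [423.9, 22.3, 91.0], [589.0, 158.4, 91.0]]
side [[729.3, -14.3, 91.0], [555.6, -143.9, 91.0], [420.1, 22.4, 91.0], [591.5, 155.0, 91.0]]
64.45404602502246 276.5986511964174 205.48887726509668 [-0.06016073  0.          0.          0.          0.        ] [[-0.001, -0.967, -0.255, 70.003], [1.0, -0.001, -0.001, 0.753], [0.001, -0.255, 0.967, -163.417], [0.0, 0.0, 0.0, 1.0]] [[0.34, -0.91, -0.24, 279.06], [-0.94, -0.33, -0.08, -564.16], [-0.0, 0.25, -0.97, 385.42], [0.0, 0.0, 0.0, 1.0]]
```

View pics/w0.png

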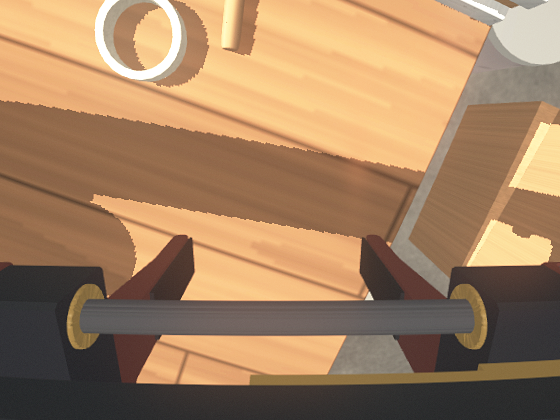

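The wrist picture shows the tape roll and open fingers, and nothing of the leveller yet. The leveller centre is near (575, 5), turned about -6°. I'll go to a view radially inward of the round pad.

```bash
cat >> h.py <<'E'
def delta(p,ang):
    o=ctrl.get_obs();R=cv2.Rodrigues(o["orientation"])[0]
    a=np.degrees(np.arctan2(R[1,0],R[0,0]))
    print("now",o["ee_pos"].round(1),"xang",a.round(2),"t",o["t"],"tilt",np.degrees(R[:2,2]).round(2),"F",o["ft_force"].round(1),"q",o["qpos"].round(2))
    print("delta",(R.T@(np.array(p,float)-o["ee_pos"])).round(1),"yaw",round((-(ang-a)+180)%360-180,2))
E
python3 -c "
from h import *
delta((651,54,190),59)"
```

```text
now [ 212.9 -587.2  222.1] xang 19.92 t 0.15 tilt [-0.02  0.07] F [-0.2 -0.4  0. ] q [-1.24  0.42  1.63  0.    1.09 -0.02]
delta [ 630.4 -453.4   32.7] yaw -39.08
```

move_arm(increments=[255,45,-32,0,-4,255,90,-65,0,-8,255,140,-100,0,-12,255,190,-136,0,-16,255,240,-172,0,-20,255,290,-208,0,-24,255,340,-244,0,-28,255,390,-280,0,-32,255,440,-316,0,-36,255,490,-352,0,-39,255,540,-388,10,-39,255,585,-420,20,-39])

```text
t: 1.65
ee_pos: [620.7, 9.2, 202.3]
orientation: [-2.734, -1.546, -0.001]
ft_force: [0.8, -0.9, -0.0]
width: 0.4
```

```bash
python3 -c "
from h import *
delta((651,54,190),59)"
```

```text
now [620.7   9.2 202.3] xang 58.97 t 1.65 tilt [-0.01  0.06] F [ 0.8 -0.9 -0. ] q [-0.    0.44  1.66  0.    1.05  0.54]
delta [54.   2.9 12.3] yaw -0.03
```

move_arm(increments=[255,27,1,6,0,255,54,3,12,0,255,54,3,12,0])

```text
t: 2.02
ee_pos: [651.5, 55.1, 189.5]
orientation: [-2.732, -1.548, 0.0]
ft_force: [-0.5, -0.4, 1.0]
width: 0.7
```

```bash
cat >> h.py <<'E'
def wr(name):
    import pickle
    o=ctrl.get_obs();im=ctrl.get_image("wrist");im["pose"]=wpose(im,o);im["obs"]=o
    pickle.dump(im,open(name+".pkl","wb"));cv2.imwrite(f"pics/{name}.png",im["frame"][:,:,::-1]);return im
E
python3 -c "
from h import *
wr('rA')
delta((547,183,190),59)"
```

```text
now [651.   54.1 189.8] xang 59.01 t 2.075 tilt [-0.06  0.04] F [ 0.1 -0.   0. ] q [0.06 0.5  1.59 0.   1.06 0.6 ]
delta [  57.  -155.5    0. ] yaw 0.01
```

View pics/rA.png

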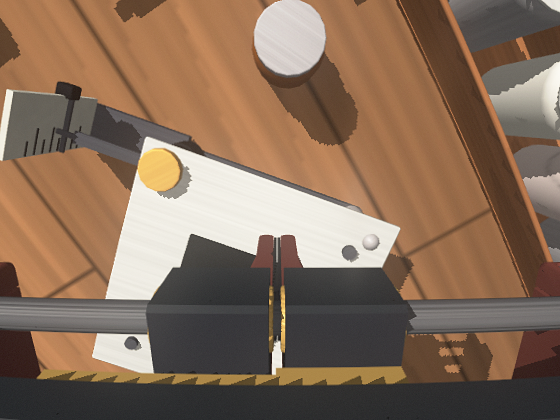

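The view shows the round pad at about (160,170), the pointer running left to its tip near (80,140), and the blade near x≈62–75 with its clip at (68,90). Next is the second view, for the baseline.

move_arm(increments=[255,14,-40,0,0,255,28,-80,0,0,255,42,-120,0,0,255,57,-155,0,0,255,57,-155,0,0])

```text
t: 2.7
ee_pos: [546.0, 183.0, 190.6]
orientation: [-2.732, -1.549, 0.001]
ft_force: [-0.1, 0.2, -0.4]
width: 0.6
```

```bash
python3 -c "
from h import *
a=wr('rB')
import pickle
z=pickle.load(open('rA.pkl','rb'))
cv2.imwrite('pics/rA_z.png',cv2.resize(z['frame'][75:200,0:200,::-1],None,fx=4,fy=4,interpolation=2))
print(proj(a,onz(z,[(80,140),(65,120),(160,170)],80)))"
```

```text
[[269.59960366 204.45483366]
 [256.77476144 185.55049957]
 [344.76222092 232.71515902]]
```

View pics/rB.png

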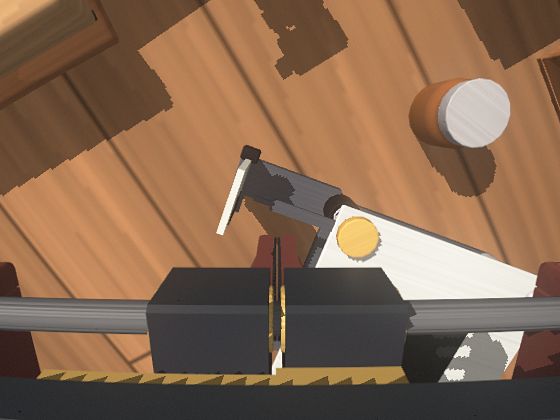

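View pics/rA_z.png

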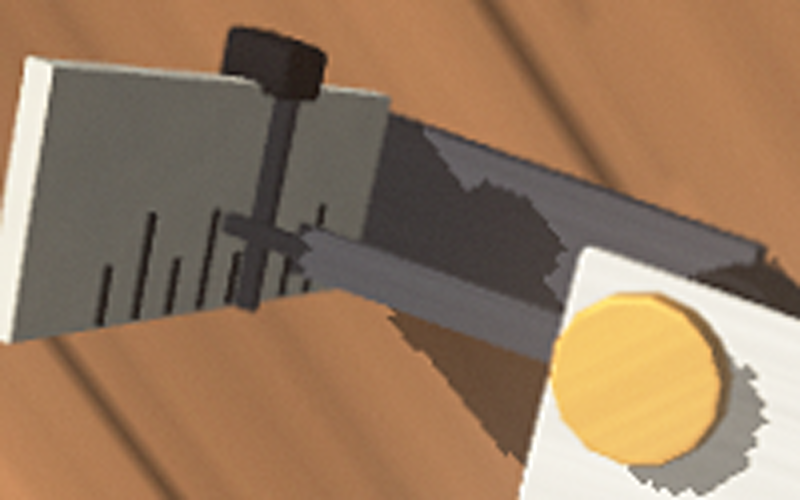

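```bash
python3 -c "
from h import *
import pickle
z=pickle.load(open('rB.pkl','rb'));A=pickle.load(open('rA.pkl','rb'))
f=z['frame'][135:260,200:390,::-1]
cv2.imwrite('pics/rB_z.png',cv2.resize(np.clip(f*1.6,0,255).astype('uint8'),None,fx=4.2,fy=4.2,interpolation=2))
for zz in(88,):print(onz(A,[(57,130.5)],88), proj(z,onz(A,[(57,130.5)],88)))
print([ (s,c) for s,c in brass(A['frame'],(100,100,220,220))],[ (s,c) for s,c in brass(z['frame'],(300,180,420,290))])
for i in(A,z):
  b=brass(i['frame'],(100,100,420,290)); b=max(b,key=lambda t:t[0][4]);print(onz(i,b[1],101))
"
```

```text
[[533.19531684 198.25749387  88.        ]] [[252.85174401 197.12127615]]
[] [([336, 218, 14, 23, 29], [340.03, 228.55])]Traceback (most recent call last):
  File "<string>", line 10, in <module>
    b=brass(i['frame'],(100,100,420,290)); b=max(b,key=lambda t:t[0][4]);print(onz(i,b[1],101))
                                             ~~~^^^^^^^^^^^^^^^^^^^^^^^^
ValueError: max() iterable argument is empty
```

View pics/rB_z.png

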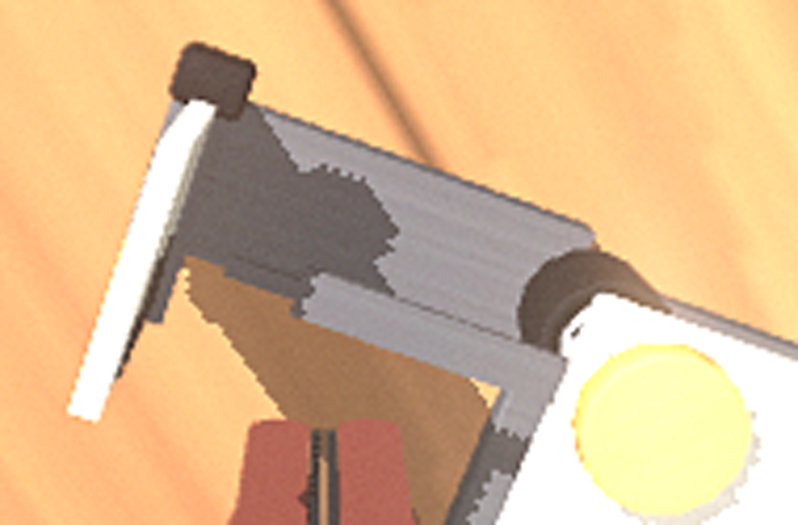

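```bash
python3 -c "
from h import *
import pickle
B=pickle.load(open('rB.pkl','rb'));A=pickle.load(open('rA.pkl','rb'))
def T(a,b):
  ra=ray(A,[a]);rb=ray(B,[b]);p,r=tri([(ra[0],ra[1][0]),(rb[0],rb[1][0])]);print(p.round(1),np.round(r,2));return p
za=lambda x,y:(x/4-.4,75+y/4-.4); zb=lambda x,y:(200+x/4.2-.4,135+y/4.2-.4)
print('tip');T(za(226,222),zb(224,263))
print('blade end');T(za(258,310),zb(161,323))
print('shoulder upper');T(za(312,228),zb(317,272))
print('shoulder low');T(za(300,275),zb(300,318))
print('scale top free front');T(za(13,343),zb(100,420))
for im in(A,B):
  h=cv2.cvtColor(im['frame'],cv2.COLOR_RGB2HSV);m=cv2.inRange(h,(12,100,150),(32,255,255))
  n,l,s,c=cv2.connectedComponentsWithStats(m)
  for i in range(1,n):
    if 800<s[i,4]<3000: print(s[i],c[i],onz(im,c[i],101).round(1))
"
```

```text
tip
[533.5 198.4  89.4] [0.06 0.06]
blade end
[508.9 189.1  58.2] [0.32 0.32]
shoulder upper
[548.2 187.8  89.9] [0.15 0.15]
shoulder low
[540.7 181.7  90.7] [0.13 0.13]
scale top free front
[507.2 191.9 126.2] [0.03 0.03]
[ 441    0  112  262 1475] [496.43322034 125.05898305] [[828.9  25.8 101. ]]
[ 137  148   43   43 1436] [158.47284123 169.27089136] [[590.9 128.7 101. ]]
[ 470  213   56   84 1221] [495.52661753 249.70843571] [[790.7 -69.2 101. ]]
[ 53 272  54  27 829] [ 85.55367913 288.47406514] [[474.8  78.8 101. ]]
[ 475  332   42   48 1055] [498.93649289 354.56208531] [[ 757.2 -171.8  101. ]]
[ 256  367  150   18 1896] [333.40348101 374.64504219] [[ 615.7 -107.6  101. ]]
[   0    0   55   35 1000] [18.406 11.258] [[462.7 405.2 101. ]]
[   0  210   71   88 2433] [ 26.68803946 264.36826963] [[336.9 250.6 101. ]]
[ 336  217   43   40 1338] [356.9529148  236.51494768] [[590.4 129.5 101. ]]
[ 221  367  184   18 2146] [322.81034483 375.07968313] [[501.3  24.  101. ]]
```

```bash
python3 -c "
from h import *
import pickle
A=pickle.load(open('rA.pkl','rb'))
za=lambda x,y:(x/4-.4,75+y/4-.4)
row=A['frame'][118:127,50:90].astype(int).sum(2)//3
print(row[::4])
n=np.array([-.637,.771,0]);tip=np.array([533.3,198.3,88])
for off in(6,8.5,10):
  for uv in[(66.5,120),(71.5,120),(60,151),(64.2,152.5)]:
    c,d=ray(A,[uv]);d=d[0];print(off,uv,(c+d*(((tip-c)@n+off)/(d@n))).round(1))
"
```

```text
[[ 97  98  99  96  97  94  99  98  96  97  96  95  98  97  89  54  55  57
   56  50  43  80  96  98 100  98  97  98  95  95  95  96  94  95  98  94
   97  96  96  96]
 [ 97  98  97  97  99  95  96  97  97  95  96  97  98  94  60  55  56  57
   51  42  74 101  99  98  96  96  96  96  95  98  93  96  96  95  97  95
   97  96  97  96]
 [ 97  98  99  96  87  97  97  97  96  96  95  99  93  71  58  54  57  53
   46  61  99  99  98  97  97  97  96  95  98  89  47  69  98  97  96  96
   94  95  96  94]]
6 (66.5, 120) [534.4 207.   67.9]
6 (71.5, 120) [534.3 206.9  60.5]
6 (60, 151) [513.  189.3  68.8]
6 (64.2, 152.5) [511.4 188.   62.1]
8.5 (66.5, 120) [532.1 208.3  63.7]
8.5 (71.5, 120) [532.  208.3  56.2]
8.5 (60, 151) [510.4 190.4  64.6]
8.5 (64.2, 152.5) [508.8 189.   57.8]
10 (66.5, 120) [530.7 209.2  61.2]
10 (71.5, 120) [530.7 209.1  53.6]
10 (60, 151) [508.8 191.1  62.1]
10 (64.2, 152.5) [507.2 189.7  55.2]
```

Triangulation puts the round pad at (590.7, 129), the tip at (533, 198), the blade edge about 8.5 mm beyond the tip, and the blade mid-height near 59–60. So the tip needs to drop about 28–29 mm. I'll go above the pad.

```bash
python3 -c "
from h import *
delta((590.7,129,112),40)"
```

```text
now [547.1 182.3 190.6] xang 59.05 t 2.75 tilt [-0.03  0.03] F [-0.3 -0.   0.4] q [0.3  0.39 1.76 0.   0.99 0.84]
delta [-23.3  64.8  78.5] yaw 19.05
```

move_arm(increments=[255,-12,32,0,5,255,-23,65,15,10,255,-23,65,35,15,255,-23,65,55,19,255,-23,65,70,19,255,-23,65,78,19,255,-23,65,78,19])

```text
t: 3.62
ee_pos: [590.9, 128.8, 112.2]
orientation: [-2.951, -1.076, 0.002]
ft_force: [-0.2, -1.0, 0.3]
width: 0.5
```

```bash
python3 -c "
from h import *
a=wr('rC')
delta((590.7,129,101),40)"
```

```text
now [591.2 129.  112.8] xang 40.08 t 3.675 tilt [-0.02  0.03] F [0.  0.6 0.1] q [0.19 0.54 1.74 0.   0.86 1.07]
delta [-0.4 -0.3 11.8] yaw 0.08
```

View pics/rC.png

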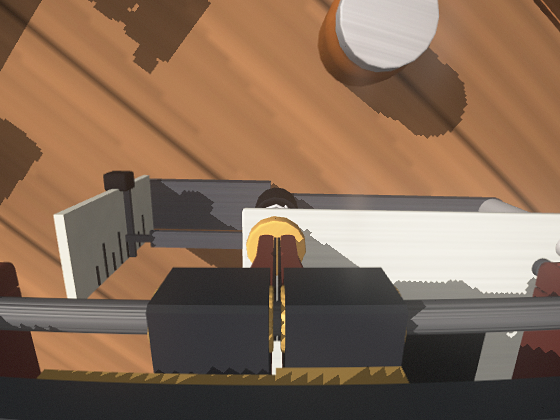

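Picture rC shows the closed fingertips centred over the round pad (276,243). The pointer tip is near (130,238) and the blade runs at column ≈130 on the scale. I'll press slowly to a drop of about 14 mm, then check.

move_arm(increments=[255,0,0,5,0,255,0,0,9,0,255,0,0,11,0,255,0,0,13,0,255,0,0,15,0,255,0,0,17,0,255,0,0,19,0,255,0,0,21,0,255,0,0,23,0,255,0,0,24,0,255,0,0,25,0,255,0,0,25,0])

```text
t: 5.18
ee_pos: [591.0, 129.2, 87.7]
orientation: [-2.95, -1.076, 0.001]
ft_force: [-3.4, 4.2, 5.9]
width: 0.4
```

```bash
python3 -c "
from h import *
import pickle
a=wr('rD')
delta((590.7,129,101),40)
c=pickle.load(open('rC.pkl','rb'))
z=[cv2.resize(np.clip(i['frame'][165:300,50:190,::-1]*1.5,0,255).astype('uint8'),None,fx=2.8,fy=2.8,interpolation=2) for i in(c,a)]
cv2.imwrite('pics/rCD.png',np.hstack(z))
"
```

```text
now [591.1 129.2  87.8] xang 40.08 t 5.225 tilt [-0.03  0.05] F [-3.7  4.5  4.9] q [0.2  0.57 1.75 0.   0.82 1.07]
delta [ -0.5  -0.1 -13.2] yaw 0.08
```

View pics/rCD.png

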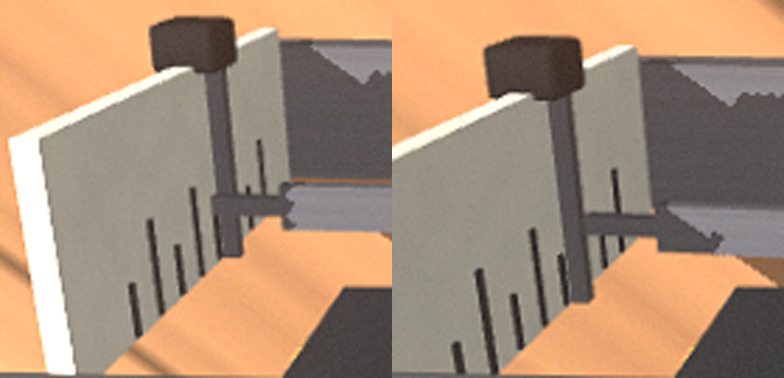

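```bash
cat >> h.py <<'E'
def zplane(im,uv,tip,n,off):
    c,d=ray(im,[uv]);d=d[0];return c+d*(((tip-c)@n+off)/(d@n))
E
python3 -c "
from h import *
import pickle
C=pickle.load(open('rC.pkl','rb'));D=pickle.load(open('rD.pkl','rb'))
n=np.array([-.637,.771,0]);tip=np.array([533.3,198.3,88])
for nm,im in(('C',C),('D',D)):
  print(nm);print((im['frame'][238:248:2,105:150].astype(int).sum(2)//3))
zc=lambda x,y:(50+x/2.8-.4,165+y/2.8-.4)
print('tip C top edge',zplane(C,zc(214,205),tip,n,0), onz(C,[zc(214,205)],89.5))
print('tip D',zplane(D,zc(583-392,222),tip,n,-0.7))
print('blade C L/R',[zplane(C,zc(x,225),tip,n,8.5).round(1) for x in(217,238)])
print('blade D L/R',[zplane(D,zc(x-392,260),tip,n,8.5).round(1) for x in(567,590)])
"
```

```text
C
[[ 99  99  98  99  99  98  98  97  96 100  96  98  95  67  29  78  98 101
   99  99  77  58  57  59  60  57  55  58  57  58  56  57  58  57  59  56
   57  59  55  56  56  56  57  58  57]
 [100  99  98  99  98  99  97  98  97  98  98  98 103  73  29  52  92 102
  102 101  84  60  55  56  56  58  57  55  57  57  58  57  56  57  54  57
   59  56  56  54  57  55  55  55  57]
 [ 99  99  99  97  97  98  98  97  98  98  99  97 101  79  36  43  92 102
  101  99  96  48  34  62  58  58  58  57  58  50  58  90  82  74  40  62
   83  82  77  85  95  96  99  96  99]
 [ 99 101  98  98  98  99  98  97  98  98  98  99 100  86  47  33  87 101
  100  99 104  47  27  62  58  58  58  59  58  49  52  90 101  87  31  64
   99 102 115 123 124 125 125 127 129]
 [ 98 100  97  98  99  96  99 100  98 100 100  98 102  93  61  27  85 103
   98  99 101  60  33  46  57  58  55  56  56  51  50  77 103  90  55  73
  113 122 121 122 124 122 123 124 128]]
D
[[ 94  93  94  98  95  55  54  57  55  55  52  47  39  82 100  98  96  96
   95  96  97  96  95  99  61  27  56 100  95  94  95  95  94  94  93  92
   96  80  5
[... 367 characters left out ...]
  47  49  56  58  55  55  58  54]
 [ 96  94  94  95  96  80  54  55  55  54  55  50  46  48  54  55  55  55
   56  56  57  55  55  58  55  57  55  55  54  58  56  57  59  59  52  55
   55  56  54  55  56  58  53  57  56]
 [ 96  96  96  97  95  91  51  54  57  57  55  53  47  46  55  55  56  55
   51  54  55  56  53  56  52  54  55  56  55  52  53  53  55  53  58  54
   57  54  56  58  54  55  55  56  54]]
tip C top edge [533.02961902 198.0766113   88.59049105] [[533.57413243 197.95443888  89.5       ]]
tip D [534.58687419 198.45530332  76.80615192]
blade C L/R [array([518.5, 197.1,  70.7]), array([515.2, 194.3,  59.6])]
blade D L/R [array([519.2, 197.7,  67.9]), array([515.9, 194.9,  57.9])]
```

```bash
python3 -c "
from h import *
import pickle
D0=pickle.load(open('im0.pkl','rb'))
S=ctrl.get_image('scene');T=ctrl.get_image('side');pickle.dump((S,T),open('fD.pkl','wb'))
f=lambda im,b:cv2.resize(np.clip(im['frame'][b[1]:b[3],b[0]:b[2],::-1]*1.3,0,255).astype('uint8'),None,fx=6,fy=6,interpolation=2)
b=(285,225,350,275);c=(225,200,290,250)
cv2.imwrite('pics/fD.png',np.vstack([np.hstack([f(D0['scene'],b),f(S,b)]),np.hstack([f(D0['side'],c),f(T,c)])]))
"
```

```text
(no output)
```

View pics/fD.png

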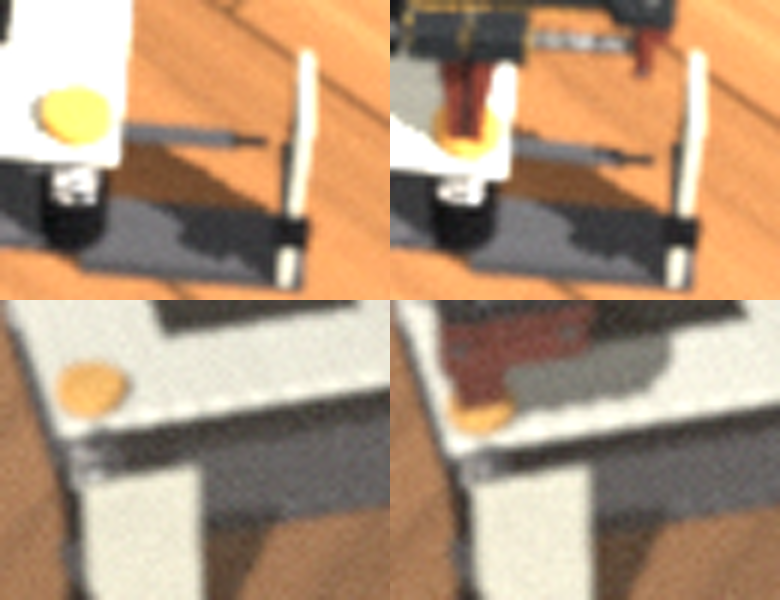

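```bash
python3 -c "
from h import *
import pickle
S,T=pickle.load(open('fD.pkl','rb'))
n=np.array([-.637,.771,0]);tip=np.array([533.3,198.3,88])
p0=proj(S,tip)[0];print(p0,'obs',285+264/6-.4,225+141/6-.4)
for dr in(10,15,18,21,24,30):
  for out in(-2,0,2,4): print(dr,out,(proj(S,tip+n*out-[0,0,dr])[0]-p0).round(2))
print('per mm tangential',(proj(S,tip+np.array([.771,.637,0])*10)[0]-p0)/10)
"
```

```text
[328.72633031 248.09617963] obs 328.6 248.1
10 -2 [-1.   2.2]
10 0 [-0.3   2.25]
10 2 [0.41 2.3 ]
10 4 [1.11 2.36]
15 -2 [-1.15  3.31]
15 0 [-0.44  3.37]
15 2 [0.26 3.42]
15 4 [0.96 3.47]
18 -2 [-1.23  3.98]
18 0 [-0.53  4.03]
18 2 [0.17 4.08]
18 4 [0.87 4.14]
21 -2 [-1.32  4.64]
21 0 [-0.62  4.69]
21 2 [0.08 4.75]
21 4 [0.78 4.8 ]
24 -2 [-1.41  5.3 ]
24 0 [-0.71  5.35]
24 2 [-0.01  5.41]
24 4 [0.69 5.46]
30 -2 [-1.58  6.62]
30 0 [-0.88  6.67]
30 2 [-0.18  6.72]
30 4 [0.51 6.77]
per mm tangential [-0.00515239  0.27507829]
```

```bash
python3 -c "
from h import *
import pickle
D=pickle.load(open('rD.pkl','rb'));C=pickle.load(open('rC.pkl','rb'))
n=np.array([-.637,.771,0]);tip=np.array([533.3,198.3,89.5])
print('C',proj(C,tip))
for dr in(10,14,18,21):
  print(dr,[proj(D,tip+n*o-[0,0,dr])[0].round(1).tolist() for o in(-1.5,0,1.5,3,5)])
print(D['obs']['ee_pos'],D['obs']['ft_force'])
# pointer boundary profile
g=D['frame'].astype(int).sum(2)//3
print(g[238:262,110:150:1][:, ::1][::3])
"
```

```text
C [[125.31238721 237.7905866 ]]
10 [[117.3, 247.5], [114.7, 247.4], [112.1, 247.4], [109.5, 247.4], [106.0, 247.3]]
14 [[120.4, 244.9], [117.9, 244.8], [115.3, 244.8], [112.8, 244.7], [109.4, 244.7]]
18 [[123.5, 242.3], [121.0, 242.3], [118.5, 242.3], [116.0, 242.2], [112.7, 242.2]]
21 [[125.7, 240.5], [123.2, 240.5], [120.8, 240.5], [118.3, 240.4], [115.0, 240.4]]
[591.03227892 129.23542245  87.70771781] [-3.43552544  4.2356803   5.85745756]
[[ 55  54  57  55  55  52  47  39  82 100  98  96  96  95  96  97  96  95
   99  61  27  56 100  95  94  95  95  94  94  93  92  96  80  52  52  51
   49  50  67  75]
 [ 67  53  55  53  54  52  48  41  54  65  56  46  43  49  51  52  50  50
   49  53  43  43  60  59  61  63  72  70  70  69  71  70  75  73  53  54
   54  53  54  54]
 [ 80  54  55  55  54  55  50  46  48  54  55  55  55  56  56  57  55  55
   58  55  57  55  55  54  58  56  57  59  59  52  55  55  56  54  55  56
   58  53  57  56]
 [ 97  51  54  56  54  55  52  47  49  50  54  52  54  53  55  52  56  54
   54  52  52  54  51  55  54  55  53  52  54  55  56  55  52  56  53  52
   57  53  57  55]
 [ 97  71  54  56  56  55  54  51  38  55  87  97  96  86  48  21  92  95
   96  99  81  22  38  97  93  91  90 106 116 112 113 110 111 110  85  51
   56  55  54  57]
 [ 96  83  55  53  55  54  54  53  44  48  79  96  97  97  57  26  67  95
   97  94  97  38  23  78 107 117 124 124 124 125 124 125 125 126 105  52
   54  54  52  55]
 [ 30  63  55  56  57  55  53  53  45  38  75  96  96  98  72  38  51  93
   95  95  94 110 119 123 121 121 123 124 122 123 122 121 125 125 124 128
  128 128 126 127]
 [ 28  31  78  56  53  55  55  55  51  41  54  85  97  96  84  48  19  89
  107 116 115 120 117 118 118 119 119 117 121 121 122 123 122 122 123 123
  125 124 125 124]]
```

The scene view (tip moved about +3.2 px) and the wrist rows both give a pointer drop of about 14 mm now, so roughly 14.5 mm remain, or about 9 mm at the pad. I'll press 7 mm further.

move_arm(increments=[255,0,0,2,0,255,0,0,4,0,255,0,0,6,0,255,0,0,7,0,255,0,0,7,0])

```text
t: 5.95
ee_pos: [591.3, 129.3, 81.0]
orientation: [-2.951, -1.076, -0.0]
ft_force: [-3.3, 3.3, 6.0]
width: 0.5
```

```bash
cat > chk.py <<'E'
from h import *
import pickle,sys
def fit(a,base,n,tip,blade):pass
nm=sys.argv[1];b=[int(v) for v in sys.argv[2].split(',')]
a=wr(nm);S=ctrl.get_image('scene');T=ctrl.get_image('side');pickle.dump((S,T),open(nm+'_f.pkl','wb'))
o=a['obs'];print(o['t'],o['ee_pos'].round(1),o['ft_force'].round(1))
f=lambda im,b,k:cv2.resize(np.clip(im['frame'][b[1]:b[3],b[0]:b[2],::-1]*1.4,0,255).astype('uint8'),None,fx=k,fy=k,interpolation=2)
cv2.imwrite('pics/'+nm+'_z.png',f(a,b,5))
b=[int(v) for v in sys.argv[3].split(',')]
cv2.imwrite('pics/'+nm+'_s.png',f(S,b,8))
E
python3 chk.py rE 60,180,200,290 295,225,350,275
```

```text
5.95 [591.3 129.3  81. ] [-3.3  3.3  6. ]
```

View pics/rE_z.png

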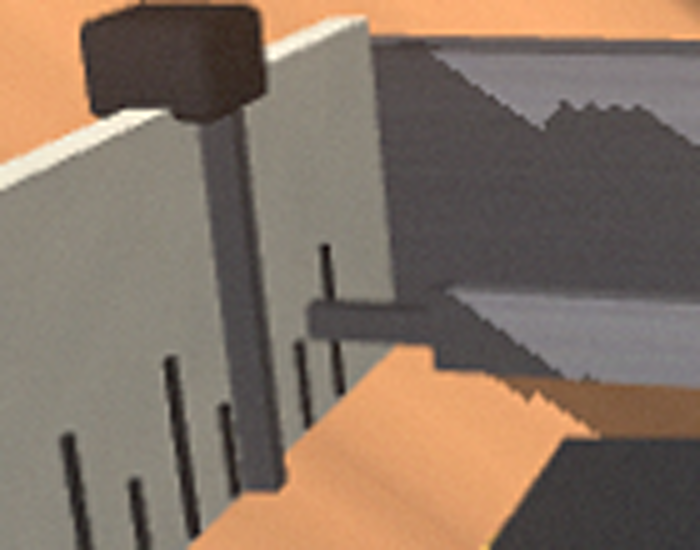

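View pics/rE_s.png

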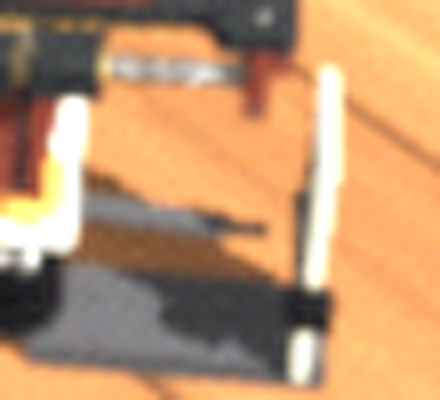

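```bash
python3 -c "
from h import *
import pickle
E=pickle.load(open('rE.pkl','rb'))
n=np.array([-.637,.771,0]);tip=np.array([533.3,198.3,88])
z=lambda x,y:(60+x/5-.4,180+y/5-.4)
for o in(-1,0,1):print('tip mid',o,zplane(E,z(309,318),tip,n,o).round(1))
for o in(7.5,8.5,9.5):print('blade lower front',o,zplane(E,z(269,318),tip,n,o).round(1), 'upper front',zplane(E,z(256,318),tip,n,o).round(1))
for dr in(20,22,24,26):print(dr,proj(E,tip-[0,0,dr])[0].round(1),'row obs',z(309,318))
g=E['frame'].astype(int).sum(2)//3
print(g[234:254:3,100:130])
"
```

```text
tip mid -1 [534.1 197.7  66.1]
tip mid 0 [532.9 198.   64.2]
tip mid 1 [531.7 198.2  62.2]
blade lower front 7.5 [526.5 202.4  59.1] upper front [527.4 203.2  62.1]
blade lower front 8.5 [525.3 202.7  57.2] upper front [526.2 203.5  60.3]
blade lower front 9.5 [524.1 203.   55.3] upper front [525.  203.8  58.4]
20 [118.3 244.8] row obs (121.39999999999999, 243.2)
22 [119.9 243.5] row obs (121.39999999999999, 243.2)
24 [121.4 242.3] row obs (121.39999999999999, 243.2)
26 [122.9 241.1] row obs (121.39999999999999, 243.2)
[[ 93  95  98  61  55  55  52  55  54  52  42  48  73  99  95  95  96  95
   93  95  95  94  94  97  53  28  53  95  94  92]
 [ 95  92  95  78  57  53  51  55  54  53  44  39  60 100  95  95  94  96
   94  94  97  94  95  95  67  31  37  97  94  94]
 [ 94  94  94  95  58  52  53  53  52  54  50  40  51  81  94  95  95  96
   93  93  97  85  64  47  50  42  41  50  51  61]
 [ 93  92  95  96  69  54  54  53  53  51  53  39  45  70  98  95  93  93
   94  96  94  71  52  53  56  54  54  55  52  54]
 [ 93  92  92  96  80  58  52  54  53  54  54  48  42  57  99  95  94  95
   95  94  99  76  54  54  53  52  52  54  53  51]
 [ 94  95  93  94  95  59  54  54  54  56  55  49  39  49  77  97  94  96
   73  28  35  81  97  93  97  95  47  20  94  98]
 [ 94  93  95  96  97  78  57  56  54  54  54  55  41  45  66  96  94  94
   82  46  24  75  96  93  94  98  53  27  61  94]]
```

Tip now at z≈65 and blade ≈59, so about 5.5–6 mm remain at the tip. I'll press 4 mm further.

move_arm(increments=[255,0,0,1,0,255,0,0,2,0,255,0,0,3,0,255,0,0,4,0,255,0,0,4,0])

```text
t: 6.72
ee_pos: [591.6, 129.3, 77.4]
orientation: [-2.951, -1.076, -0.002]
ft_force: [-3.1, 3.0, 7.8]
width: 0.8
```

```bash
python3 chk.py rF 60,180,200,290 295,225,350,275;python3 -c "
from h import *
import pickle
E=pickle.load(open('rF.pkl','rb'))
g=E['frame'].astype(int).sum(2)//3
print(g[234:254:3,100:140])
n=np.array([-.637,.771,0]);tip=np.array([533.3,198.3,88])
for dr in(24,26,28,30):print(dr,[proj(E,tip+n*o-[0,0,dr])[0].round(1).tolist() for o in (-1,0)])
for z in(57,59,61):print(z,[proj(E,tip+n*o-[0,0,88-z])[0].round(1).tolist() for o in (7.5,8.5)])
"
```

```text
6.725 [591.6 129.3  77.4] [-3.1  3.   7.8]
[[ 53  54  53  55  53  53  46  44  49  98  97  93  95  93  94  94  93  93
   94  92  95  64  27  51  90  94  92  95  93  92  91  91  92  93  91  85
   53  55  51  56]
 [ 60  53  55  55  53  53  47  40  43  71  98  94  94  95  96  92  94  94
   95  93  96  74  39  30  88  94  94  95  93  93  92  94  93  94  90  90
   67  54  54  55]
 [ 69  55  53  53  52  55  53  39  42  57  97  95  94  95  92  95  94  92
   93  94  96  90  52  36  47  44  44  43  51  50  50  47  51  60  58  59
   54  49  51  47]
 [ 81  60  53  54  57  53  54  49  42  44  92  99  94  94  94  95  92  94
   93  92  94  94  75  52  54  55  52  56  53  55  56  55  55  54  57  53
   55  56  54  55]
 [ 87  64  51  53  52  54  54  52  41  43  73  99  96  96  93  93  94  92
   92  92  94  97  82  59  54  54  52  51  53  53  53  53  56  53  51  54
   56  53  52  53]
 [ 94  77  56  55  54  51  52  55  45  39  48  96  96  95  93  92  97  97
   97  95  94  95  93  54  23  78  96  96  93  93  95  94  95  96  95  90
   92 106 118 112]
 [ 94  83  63  54  54  54  51  53  50  39  44  84  93  94  93  86  44  29
   71  95  95  92  98  66  29  52  90  94  95  92  92  94  93  92  92 100
  112 118 120 123]]
24 [[120.1, 245.0], [118.4, 245.0]]
26 [[121.6, 243.8], [119.9, 243.7]]
28 [[123.1, 242.5], [121.4, 242.5]]
30 [[124.6, 241.3], [122.9, 241.3]]
57 [[111.4, 240.5], [109.8, 240.5]]
59 [[109.8, 241.7], [108.2, 241.7]]
61 [[108.2, 242.9], [106.6, 242.9]]
```

View pics/rF_z.png

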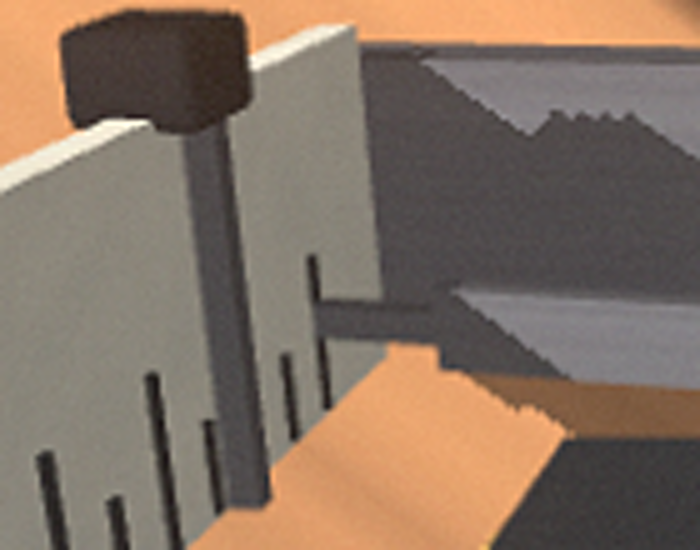

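View pics/rF_s.png

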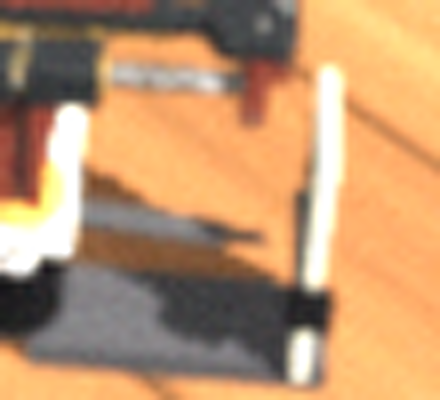

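Tip now at z≈61.3 by three cues (row, column and scene view). The blade is at ≈59.3, so I'll press 1.5 mm more and hold.

move_arm(increments=[255,0,0,0.5,0,255,0,0,1,0,255,0,0,1.5,0,255,0,0,1.5,0])

```text
t: 7.38
ee_pos: [591.9, 129.4, 76.3]
orientation: [-2.951, -1.076, -0.002]
ft_force: [-3.9, 2.6, 6.9]
width: 0.7
```

```bash
python3 chk.py rG 60,180,200,290 295,225,350,275;python3 -c "
from h import *
import pickle
E=pickle.load(open('rG.pkl','rb'))
g=E['frame'].astype(int).sum(2)//3
print(g[237:252:1,103:128])
n=np.array([-.637,.771,0]);tip=np.array([533.3,198.3,88])
for dr in(26,28,30):print(dr,[proj(E,tip+n*o-[0,0,dr])[0].round(1).tolist() for o in (-1,0)])
for z in(57,59,61):print(z,[proj(E,tip+n*o-[0,0,88-z])[0].round(1).tolist() for o in (7.5,8.5)])
"
```

```text
7.375 [591.9 129.4  76.3] [-3.9  2.6  6.9]
[[ 55  56  47  42  39  86  95  96  91  94  95  92  92  94  95  95  95  72
   38  28  86  96  95  93  94]
 [ 53  52  51  40  41  75  96  95  93  94  95  94  93  92  94  94  95  81
   42  24  86  96  94  95  96]
 [ 53  54  50  41  40  69  97  94  95  93  94  95  93  94  95  94  92  85
   47  23  79  86  80  79  82]
 [ 51  55  51  42  38  69  98  96  94  95  93  93  93  95  93  92  93  90
   56  22  58  58  50  51  49]
 [ 56  53  54  41  41  59  98  96  93  92  95  93  96  95  94  94  93  97
   59  33  47  49  43  52  49]
 [ 54  53  55  42  40  46  99  94  94  93  92  94  94  92  93  93  93  96
   62  38  51  57  54  54  54]
 [ 54  53  54  44  41  43  97  97  95  96  94  94  93  95  92  93  94  96
   66  41  51  56  55  56  54]
 [ 53  56  53  46  43  41 101  97  95  93  94  96  94  92  92  94  92  94
   70  39  49  55  52  55  53]
 [ 53  50  54  51  40  44  90  95  95  95  95  96  94  95  94  93  95  94
   73  43  51  53  52  53  50]
 [ 53  55  54  49  40  39  75  97  94  93  95  94  96  95  94  94  94  97
   75  40  45  54  54  51  53]
 [ 53  55  52  49  42  42  67  99  96  94  94  93  94  96  93  92  94  96
   83  45  43  56  60  56  58]
 [ 53  54  53  50  43  40  69  95  95  94  95  94  94  94  95  94  94  94
   86  52  30  78  84  86  85]
 [ 54  54  55  56  42  42  58  97  96  94  94  94  93  95  93  93  92  96
   93  59  21  75  95  95  95]
 [ 52  54  53  55  46  39  53  97  94  95  96  95  97  93  96  94  95  95
   98  62  24  66  92  94  95]
 [ 55  52  54  53  44  42  43  98  98  94  94  94  89  69  79  94  92  95
   99  67  28  54  87  94  92]]
26 [[120.6, 244.9], [119.0, 244.9]]
28 [[122.2, 243.6], [120.5, 243.6]]
30 [[123.7, 242.4], [122.0, 242.4]]
57 [[110.5, 241.6], [108.8, 241.6]]
59 [[108.9, 242.8], [107.2, 242.8]]
61 [[107.2, 244.1], [105.6, 244.0]]
```

View pics/rG_s.png

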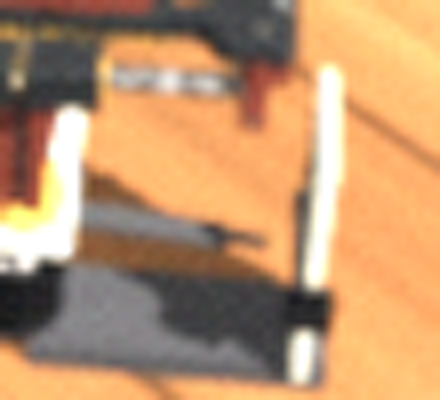

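The tip drop reads about 28 mm (tip z≈59.8) against a blade mid of ≈59–60, which is level. I'll hold for just over a second.

move_arm(increments=[255,0,0,0.5,0,255,0,0,0.5,0,255,0,0,0.5,0,255,0,0,0.5,0,255,0,0,0.5,0,255,0,0,0.5,0,255,0,0,0.5,0,255,0,0,0.5,0,255,0,0,0.5,0,255,0,0,0.5,0])

```text
t: 8.78
ee_pos: [592.0, 129.5, 76.2]
orientation: [-2.951, -1.076, -0.003]
ft_force: [-3.7, 3.4, 6.3]
width: 0.7
```

```bash
python3 chk.py rH 60,180,200,290 295,225,350,275;python3 -c "
from h import *
import pickle
E=pickle.load(open('rH.pkl','rb'))
g=E['frame'].astype(int).sum(2)//3
print(g[237:252:2,103:128])
n=np.array([-.637,.771,0]);tip=np.array([533.3,198.3,88])
for dr in(26,28,30):print(dr,[proj(E,tip+n*o-[0,0,dr])[0].round(1).tolist() for o in (-1,0)])
for z in(57,59,61):print(z,[proj(E,tip+n*o-[0,0,88-z])[0].round(1).tolist() for o in (7.5,8.5)])
"
```

```text
8.775 [592.  129.5  76.2] [-3.7  3.4  6.3]
[[ 56  54  44  44  38  98  96  93  93  94  95  96  92  95  93  93  96  73
   40  34  85  96  92  92  94]
 [ 51  56  49  42  39  73  96  94  94  93  95  93  94  94  93  93  96  80
   44  18  87  98  85  82  84]
 [ 53  55  52  40  39  70  98  94  95  94  96  93  93  94  94  92  94  92
   57  28  57  49  44  47  46]
 [ 56  55  52  44  40  53 100  97  95  94  96  95  94  94  96  91  91  96
   66  36  50  55  53  55  55]
 [ 53  53  55  44  41  41  99  94  96  93  94  94  94  95  93  94  93  96
   70  40  46  53  53  52  55]
 [ 54  53  56  50  38  40  83  96  93  95  94  96  94  91  92  93  96  95
   75  38  49  51  52  49  51]
 [ 54  54  54  51  43  40  67  97  96  94  95  94  93  94  94  93  94  96
   87  48  24  85  95  95  91]
 [ 54  51  55  55  42  42  53  98  95  95  96  95  92  82  88  93  95  94
   98  63  24  66  93  93  93]]
26 [[120.6, 245.2], [118.9, 245.2]]
28 [[122.1, 244.0], [120.4, 243.9]]
30 [[123.6, 242.7], [121.9, 242.7]]
57 [[110.4, 241.9], [108.7, 241.9]]
59 [[108.8, 243.1], [107.1, 243.1]]
61 [[107.1, 244.4], [105.5, 244.3]]
```

View pics/rH_z.png

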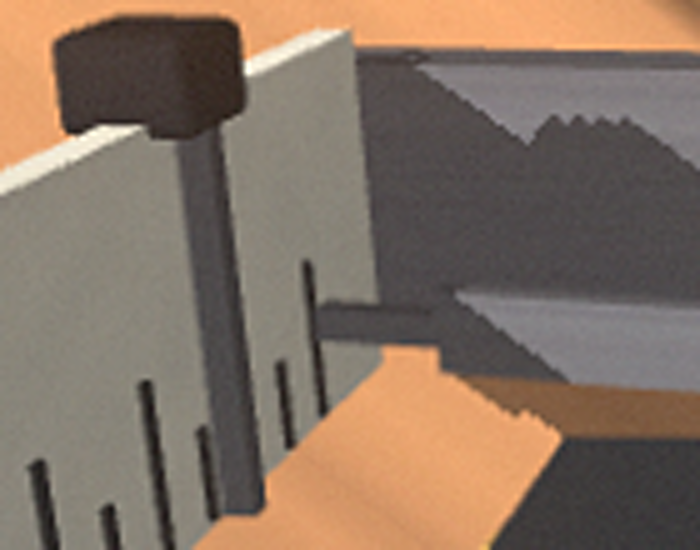

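```bash
python3 -c "
from h import *
import pickle
I={k:pickle.load(open('r%s.pkl'%k,'rb')) for k in 'ABCEH'}
uv={'A':(64.1,152.1),'B':(237.9,211.5),'C':(50+241/2.8-.4,165+257/2.8-.4),'E':(60+284/5-.4,180+489/5-.4),'H':(60+265/5-.4,180+512/5-.4)}
def R(k):
  c,d=ray(I[k],[uv[k]]);return c,d[0]
for s in('AB','BC','BE','BH','ABCEH'):
  p,r=tri([R(k) for k in s]);print(s,p.round(1),np.round(r,2), (p-[533.3,198.3,88])@[-.637,.771,0])
"
```

```text
AB [508.8 189.1  58.2] [0.32 0.32] 8.490180756340925
BC [509.  189.1  60.3] [0.22 0.22] 8.389662775794594
BE [508.8 188.9  59.4] [0.23 0.23] 8.38465714211227
BH [508.7 188.9  59.1] [0.21 0.21] 8.394301339936321
ABCEH [508.9 188.9  59.5] [0.86 0.23 0.53 0.29 0.25] 8.26904892070503
```

The hold was stable at level (blade mid about 60 over all views, tip about 59.7). I'll release straight up.

move_arm(increments=[255,0,0,-3,0,255,0,0,-8,0,255,0,0,-14,0,255,0,0,-20,0,255,0,0,-27,0,255,0,0,-40,0,255,0,0,-70,0,255,0,0,-105,0,255,0,0,-115,0,255,0,0,-115,0])

```text
t: 10.18
ee_pos: [592.1, 129.3, 191.6]
orientation: [-2.951, -1.076, -0.005]
ft_force: [-0.6, -0.3, 0.6]
width: 0.8
```

```bash
python3 -c "
from h import *
S=ctrl.get_image('scene');cv2.imwrite('pics/s2.png',cv2.resize(S['frame'][150:280,215:350,::-1],None,fx=4.4,fy=4.4,interpolation=2))
# square: radial dir
c=np.array([575.2,5.2]);pr=np.array([590.7,129]);
a=np.radians(-6.5)
ex=np.array([np.cos(a),np.sin(a)]);ey=np.array([-np.sin(a),np.cos(a)])
c=pr-127*ey;ps=c-127*ey;n=-(ex+ey)/2**.5
print(c,ps,n,np.degrees(np.arctan2(n[1],n[0])))
print('A view',ps-n*100,'B',ps+n*66)
delta([*(ps-n*100),190],143)
"
```

```text
[576.32319185   2.81637433] [ 561.9463837  -123.36725134] [-0.78260816 -0.62251464] -141.5
A view [640.20719939 -61.11578768] B [ 510.29424535 -164.45321736]
now [591.5 129.2 190.6] xang 40.08 t 10.225 tilt [0.06 0.06] F [ 0.6 -0.6 -0.2] q [0.19 0.43 1.7  0.   1.01 1.07]
delta [-85.2 177.    0.4] yaw -102.92
```

View pics/s2.png

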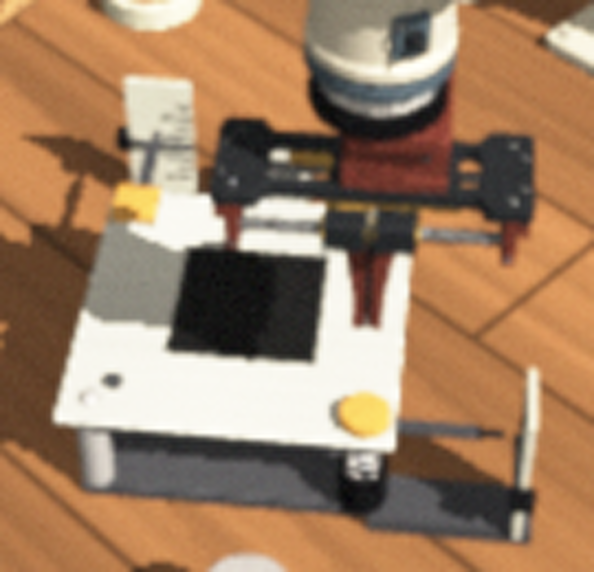

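Picture s2 shows the round corner back at rest level (pad at (363,413), pointer as at the start) and the gripper clear. On to the square corner.

move_arm(increments=[255,-8,17,0,-10,255,-17,35,0,-20,255,-26,53,0,-30,255,-34,71,0,-40,255,-43,89,0,-50,255,-51,106,0,-60,255,-60,124,0,-70,255,-68,142,0,-80,255,-77,160,0,-90,255,-85,177,0,-100,255,-85,177,0,-108,255,-85,177,0,-108])

```text
t: 11.72
ee_pos: [639.5, -61.2, 188.6]
orientation: [-0.866, -3.018, -0.001]
ft_force: [0.7, 0.6, 0.3]
width: 0.3
```

```bash
python3 -c "
from h import *
A=wr('qA')
f=A['frame'][60:220,0:260,::-1]
cv2.imwrite('pics/qA_z.png',cv2.resize(f,None,fx=3,fy=3,interpolation=2))
delta([510.3,-164.5,190],148)"
```

```text
now [639.6 -61.  188.9] xang 147.9 t 11.775 tilt [-0.08  0.07] F [0.6 0.1 0.6] q [-0.11  0.49  1.61  0.    1.04 -1.13]
delta [  54.5 -156.4   -1.1] yaw -0.1
```

View pics/qA.png

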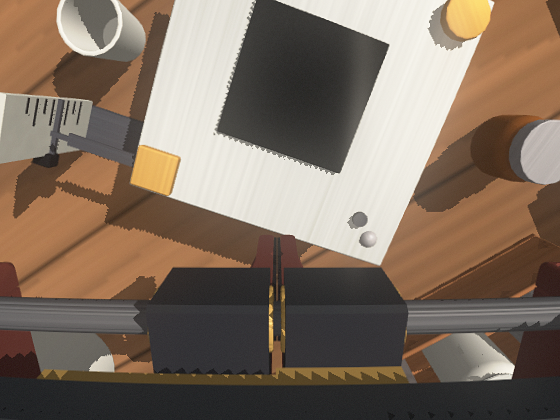

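Picture qA shows the square pad at (155,170), the pointer running left to its tip near (50,137), and the blade near column 57 with its clip at (45,158).

move_arm(increments=[255,14,-40,0,0,255,28,-80,0,0,255,42,-120,0,0,255,54,-156,0,0,255,54,-156,0,0])

```text
t: 12.4
ee_pos: [509.0, -165.1, 188.5]
orientation: [-0.874, -3.014, -0.001]
ft_force: [1.0, -0.1, 0.7]
width: 0.4
```

```bash
python3 -c "
from h import *
import pickle
B=wr('qB');A=pickle.load(open('qA.pkl','rb'))
g=lambda im,b,k:cv2.resize(np.clip(im['frame'][b[1]:b[3],b[0]:b[2],::-1]*1.5,0,255).astype('uint8'),None,fx=k,fy=k,interpolation=2)
cv2.imwrite('pics/qA_z.png',g(A,(0,85,170,205),4.5))
cv2.imwrite('pics/qB_z.png',g(B,(200,120,370,250),4.5))
for im in(A,B):
  h=cv2.cvtColor(im['frame'],cv2.COLOR_RGB2HSV);m=cv2.inRange(h,(12,100,150),(32,255,255))
  n,l,s,c=cv2.connectedComponentsWithStats(m)
  for i in range(1,n):
    if 700<s[i,4]<3000 and .6<s[i,2]/s[i,3]<1.6: print(s[i],c[i],onz(im,c[i],101).round(1))
"
```

```text
[102  50  42  66 928] [125.01724138  88.77262931] [[ 504.4 -106.5  101. ]]
[ 130  145   50   51 1750] [154.45085714 169.72971429] [[ 563.8 -123.8  101. ]]
[  56  153   63   42 1536] [ 91.80013021 173.11914062] [[ 539.3 -167.2  101. ]]
[   0    0   93   77 2556] [36.55125196 29.04694836] [[ 303.8 -238.9  101. ]]
[321   0  96  74 893] [370.96416573  42.47032475] [[442.3 -44.  101. ]]
[254 122  44  48 704] [277.69318182 147.09659091] [[ 469.2 -138.7  101. ]]
[222 204  45  40 961] [246.32570239 224.42976067] [[ 507.  -192.1  101. ]]
[ 332  214   48   48 1456] [355.48695055 237.6146978 ] [[ 563.2 -124.4  101. ]]
```

View pics/qA_z.png

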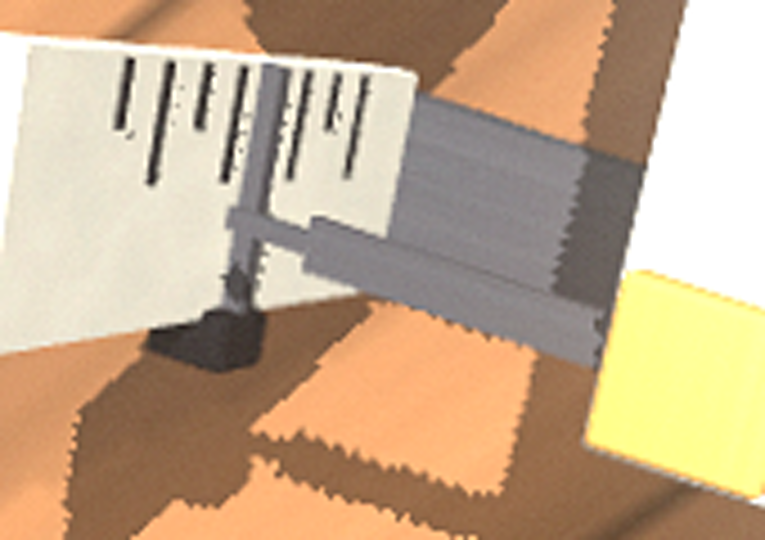

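View pics/qB_z.png

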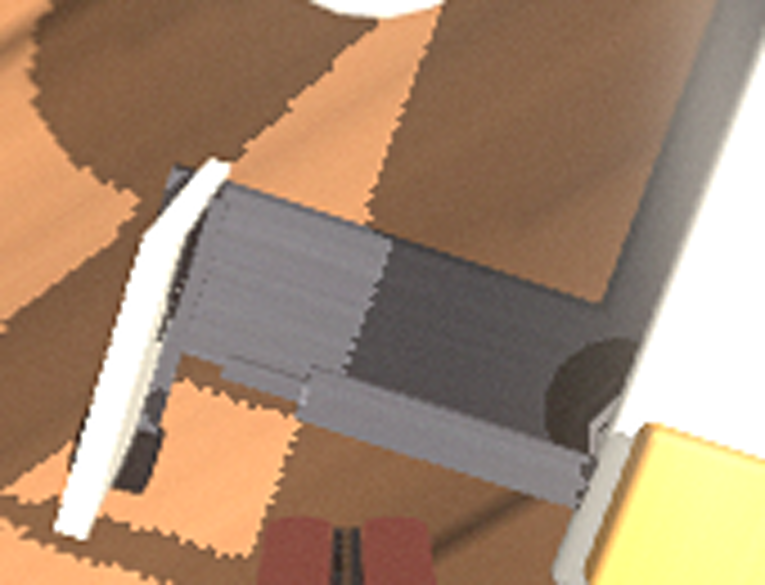

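View pics/qB.png

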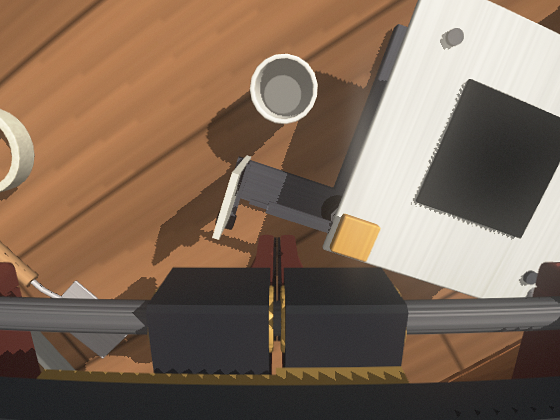

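```bash
python3 -c "
from h import *
import pickle
A=pickle.load(open('qA.pkl','rb'));B=pickle.load(open('qB.pkl','rb'))
za=lambda x,y:(x/4.5-.4,85+y/4.5-.4); zb=lambda x,y:(200+x/4.5-.4,120+y/4.5-.4)
def T(a,b):
  ra=ray(A,[a]);rb=ray(B,[b]);p,r=tri([(ra[0],ra[1][0]),(rb[0],rb[1][0])]);print(p.round(1),np.round(r,2));return p
t=onz(A,[za(230,216)],88)[0];print('tip',t,(np.array(proj(B,t)[0])-[199.6,119.6])*4.5)
t2=onz(A,[za(230,216)],89.5)[0];print('tip',t2,(np.array(proj(B,t2)[0])-[199.6,119.6])*4.5)
pad=np.array([563.5,-124.1]);v=t[:2]-pad;print(np.linalg.norm(v),v/np.linalg.norm(v))
n=np.array([*(v/np.linalg.norm(v)),0])
for x,y in((178,365),(183,350),(170,385)):
  for z in(55,65):
    p=onz(B,[zb(x,y)],z)[0];print((x,y),z,p.round(1),round((p-t)@n,1))
print('shoulder');T(za(312,215),zb(313,367));T(za(304,268),zb(298,415))
g=A['frame'].astype(int).sum(2)//3
print(g[118:128:3,42:72])
for off in(6,7,8,9):
  print(off,[zplane(A,uv,t,n,off).round(1)[2] for uv in(za(275,150),za(265,190),za(258,150))])
print(g[112:126:3,42:72])
"
```

```text
tip [ 493.26217018 -182.50978247   88.        ] [218.37069227 361.92096779]
tip [ 493.76310237 -181.61570129   89.5       ] [223.35102277 363.57894097]
91.35127489923083 [-0.7688763  -0.63939756]
(178, 365) 55 [ 494.6 -196.6   55. ] 8.0
(178, 365) 65 [ 493.1 -194.3   65. ] 7.6
(183, 350) 55 [ 492.5 -193.9   55. ] 7.9
(183, 350) 65 [ 491.2 -191.7   65. ] 7.5
(170, 385) 55 [ 497.2 -200.3   55. ] 8.3
(170, 385) 65 [ 495.7 -197.9   65. ] 8.0
shoulder
[ 502.6 -167.9   91.2] [0.14 0.14]
[ 508.7 -175.2   91. ] [0.04 0.04]
[[150 149 152 151 151 153 153 138  58  23 157 100 146  98  87  87  91  72
   59  62 159 152 111  36 109 155 151 152 151 151]
 [151 152 152 152 151 153 157  85  31  65 156 153 122  89  89  87  83  65
   56 142 158 145  44  86 147 153 154 150 151 150]
 [151 150 152 150 153 154 131  48  24 134 154 142  94  89  88  89  70  56
   91 157 150 106  54 117 155 151 152 150 150 150]
 [149 150 148 148 150 152 153 152 151 151 147 115  86  88  90  85  64  53
  131 155 152 152 151 151 151 152 152 151 149 149]]
6 [np.float64(68.3), np.float64(69.3), np.float64(73.5)]
7 [np.float64(66.7), np.float64(67.7), np.float64(71.9)]
8 [np.float64(65.1), np.float64(66.1), np.float64(70.3)]
9 [np.float64(63.4), np.float64(64.5), np.float64(68.7)]
[[156  52  29  96 153 150 150 152 143  69  24 153 156 149  98  86  89  90
   75  58  62  89 157 116  31 101 155 149 150 152]
 [151 151 150 150 150 150 153 156  98  34  49 151 147 127  86  89  90  84
   64  59  79 158 149  53  71 136 150 148 149 152]
 [150 149 152 151 151 153 153 138  58  23 157 100 146  98  87  87  91  72
   59  62 159 152 111  36 109 155 151 152 151 151]
 [151 152 152 152 151 153 157  85  31  65 156 153 122  89  89  87  83  65
   56 142 158 145  44  86 147 153 154 150 151 150]
 [151 150 152 150 153 154 131  48  24 134 154 142  94  89  88  89  70  56
   91 157 150 106  54 117 155 151 152 150 150 150]]
```

```bash
python3 -c "
from h import *
import pickle
A=pickle.load(open('qA.pkl','rb'))
t=np.array([493.8,-181.6,88]);n=np.array([-.7713,-.636,0])
for off in(8,8.9,9.8):
  print(off,[(uv,zplane(A,uv,t,n,off).round(1).tolist()) for uv in((61.6,118),(58.7,118),(60.2,118),(58.9,127))])
delta([563.5,-124.1,112],130)
"
```

```text
8 [((61.6, 118), [481.7, -179.5, 65.5]), ((58.7, 118), [481.7, -179.5, 69.5]), ((60.2, 118), [481.7, -179.5, 67.4]), ((58.9, 127), [486.7, -185.6, 67.1])]
8.9 [((61.6, 118), [481.2, -180.3, 64.0]), ((58.7, 118), [481.2, -180.3, 68.1]), ((60.2, 118), [481.2, -180.3, 66.0]), ((58.9, 127), [486.3, -186.4, 65.6])]
9.8 [((61.6, 118), [480.7, -181.1, 62.5]), ((58.7, 118), [480.7, -181.1, 66.6]), ((60.2, 118), [480.7, -181.1, 64.5]), ((58.9, 127), [485.8, -187.3, 64.2])]
now [ 510.5 -164.6  188.7] xang 147.7 t 12.45 tilt [-0.1   0.09] F [-0.6  0.9  0.9] q [-0.33  0.34  1.85  0.    0.95 -1.34]
delta [-23.4  62.6  76.7] yaw 17.7
```

Square blade mid is at about 65–66, so the drop is about 22–23 mm. I'll move over the square pad.

move_arm(increments=[255,-12,31,0,6,255,-23,63,15,12,255,-23,63,35,18,255,-23,63,55,18,255,-23,63,70,18,255,-23,63,77,18,255,-23,63,77,18])

```text
t: 13.32
ee_pos: [563.5, -123.3, 111.4]
orientation: [-1.334, -2.841, -0.001]
ft_force: [-0.4, -0.7, -0.1]
width: 0.3
```

```bash
python3 chk.py qC 60,180,200,290 225,155,280,205; python3 -c "
from h import *
delta([563.5,-124.1,84],130)"
```

```text
13.325 [ 563.5 -123.3  111.4] [-0.4 -0.7 -0.1]
now [ 564.  -123.7  112.4] xang 129.69 t 13.475 tilt [-0.03  0.07] F [1.2 0.4 0.4] q [-0.24  0.5   1.81  0.    0.83 -0.93]
delta [-0.1 -0.6 28.4] yaw -0.31
```

View pics/qC.png

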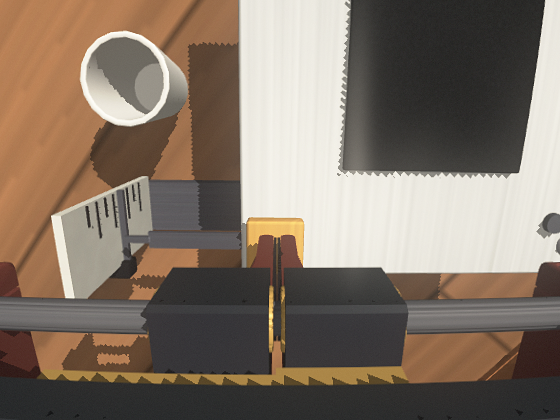

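View pics/qC_s.png

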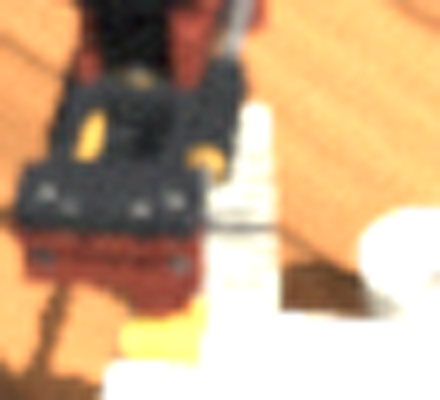

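Picture qC shows the fingertips over the square pad (276,243), the pointer tip near (130,240), and the blade near column 125. The scene view is blocked by the gripper. Pressing to z≈85.

move_arm(increments=[255,0,0,5,0,255,0,0,9,0,255,0,0,11,0,255,0,0,13,0,255,0,0,15,0,255,0,0,17,0,255,0,0,19,0,255,0,0,21,0,255,0,0,23,0,255,0,0,25,0,255,0,0,27,0,255,0,0,27,0])

```text
t: 14.98
ee_pos: [563.7, -123.8, 85.2]
orientation: [-1.335, -2.842, -0.001]
ft_force: [-3.8, -3.0, 5.8]
width: 0.5
```

```bash
cat > q.py <<'E'
from h import *
import pickle,sys
E=pickle.load(open(sys.argv[1]+'.pkl','rb'))
g=E['frame'].astype(int).sum(2)//3
print(g[236:254:2,100:135])
t=np.array([493.8,-181.6,88]);n=np.array([-.7713,-.636,0])
for dr in(16,18,20,22,24):print(dr,[proj(E,t+n*o-[0,0,dr])[0].round(1).tolist() for o in (-.8,0)])
for z in(63,65,67):print(z,[proj(E,t+n*o-[0,0,88-z])[0].round(1).tolist() for o in (8,8.9)])
E
python3 chk.py qD 60,180,200,290 225,155,280,205; python3 q.py qD; python3 q.py qC|head -10
python3 -c "
import cv2,numpy as np
a=cv2.imread('pics/qC_z.png');b=cv2.imread('pics/qD_z.png')
cv2.imwrite('pics/qCD.png',np.hstack([a[:,100:500],b[:,100:500]]))"
```

```text
14.975 [ 563.7 -123.8   85.2] [-3.8 -3.   5.8]
[[105  95  96  95  95  98  80  65  72 158 165 162 163 160 162 163 162 162
  161 161 162 160 159 161 158 160 158 159 160 160 159 159 158 158 159]
 [112  96  96  97  97  98  80  66  68 120 167 163 160 162 161 160 165 163
  164 164 152 145 151 152 153 155 156 156 156 163 164 162 163 161 163]
 [122  94  95  96  97  96  97  64  66  99 167 162 162 162 162 163 163 159
  128  91  80  83  81  81  79  80  79  80  78  79  75  76  78  76  78]
 [129  99  97  94  97  96 100  72  66  73 135 167 162 161 160 161 162 153
  116  93  96  97  97  92  95  95  95  95  95  95  97  95  98  95  96]
 [142 107  95  97  97  95  96  81  69  69  93 109 162 161 161 161 163 163
  134  90  91  95  90  96  93  93  93  93  96  95  93  94  94  94  92]
 [150 115  95  98  96  95  96  90  66  67  95 168 162 158 160 161 160 161
  137  91  91  90  90  88  91  90  91  91  90  91  91  90  91  93  91]
 [164 124  95  96  95  98  96  95  68  65  79 109 164 159 158 159 159 157
  160 155 156 155 153 155 156 154 150 147 149 147 147 148 140 140 142]
 [163 133 102  97  95  95  96  96  73 
[... 565 characters left out ...]
9 156 156 158 155 155 157 155 156 156 156 157 158
  155 157 160 117  93  93  89  85  86  85  84  84  82  81  82  81  83]
 [105 132 157 158 159 159 156 155 156 156 155 155 154 155 158 155 155 156
  158 158 161 129  97  96  95  95  96  96  95  96  94  95  94  96  96]
 [161 157 159 156 159 156 157 157 156 155 157 157 156 156 156 155 156 160
  158 160 160 140 106  91  94  95  94  95  94  93  93  93  92  92  94]
 [156 158 159 158 157 158 158 157 155 156 157 156 156 155 156 157 158 159
  159 161 161 146 108  92  93  94  94  93  88  87 112 110 106  97  98]
 [158 158 158 159 158 158 158 156 157 157 155 156 155 157 157 159 157 160
  158 162 162 161 118  92  95  95  96  96  66  61 130 160 158 161 160]
```

View pics/qCD.png

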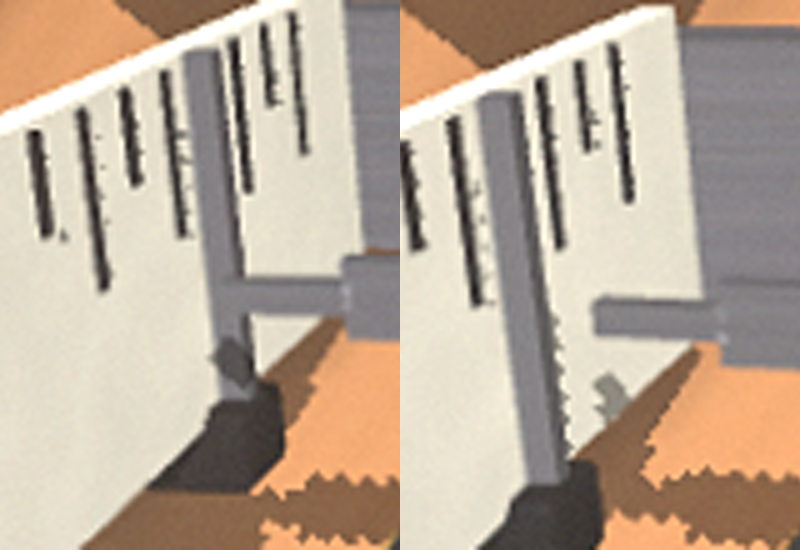

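```bash
python3 -c "
from h import *
import pickle
C=pickle.load(open('qC.pkl','rb'));D=pickle.load(open('qD.pkl','rb'))
t=np.array([493.8,-181.6,88]);n=np.array([-.7713,-.636,0])
print('C pred mid/top',proj(C,t),proj(C,t+[0,0,1.5]))
g=C['frame'].astype(int).sum(2)//3
print(g[230:248,128:146:3].T)
print(g[228:236:2,110:135])
for uv in((125.6,234),(127.4,234),(124.2,234)):
  print('blade C',uv,[zplane(C,uv,t,n,o)[2].round(1) for o in(8,8.9)])
for uv in((110,244),(106.8,244)):
  print('blade D',uv,[zplane(D,uv,t,n,o)[2].round(1) for o in(8,8.9)])
"
```

```text
C pred mid/top [[125.56787545 237.41245322]] [[124.48882655 238.27290293]]
[[ 76  74  73  76  63  74  84  94  95  95  94  93  88  72  66  66  72  76]
 [157 157 158 157 146 102  81  95  95  94  93  92 110 143 160 160 162 159]
 [157 158 157 158 147 105  83  92  96  94  94  92  98 135 160 157 156 156]
 [158 159 158 158 149 103  81  93  96  94  91  90  99 131 155 156 154 155]
 [156 157 157 158 148 107  81  92  93  94  92  92  98 132 158 157 153 116]
 [157 159 157 160 149 105  81  93  95  92  92  90 100 124 126  84  66  70]]
[[158 159 158 158 159 151 152 162 161 161 118  90  96  95  94  95  70  61
  130 161 157 161 158 158 158]
 [157 158 158 157 159 159 157 159 158 158 130  99  94  93  94  94  81  63
   76 164 158 157 157 158 157]
 [159 156 158 157 156 158 157 157 158 156 137 103  92  93  93  96  86  64
   73 163 158 158 159 158 157]
 [154 156 157 156 158 156 158 156 157 155 149 111  92  94  95  92  87  66
   63 151 148 146 147 145 147]]
blade C (125.6, 234) [np.float64(70.9), np.float64(69.0)]
blade C (127.4, 234) [np.float64(68.4), np.float64(66.5)]
blade C (124.2, 234) [np.float64(72.8), np.float64(71.0)]
blade D (110, 244) [np.float64(66.1), np.float64(64.5)]
blade D (106.8, 244) [np.float64(69.7), np.float64(68.1)]
```

Tip drop is about 16 mm; the blade mid reads ≈66 in qA, qC and qD. About 6 mm remain at the tip, so I'll press 4 mm.

move_arm(increments=[255,0,0,1,0,255,0,0,2,0,255,0,0,3,0,255,0,0,4,0,255,0,0,4,0])

```text
t: 15.75
ee_pos: [563.9, -123.9, 81.5]
orientation: [-1.335, -2.843, -0.001]
ft_force: [-3.4, -2.3, 5.4]
width: 0.5
```

```bash
python3 chk.py qE 60,180,200,290 225,155,280,205; python3 q.py qE
```

```text
15.75 [ 563.9 -123.9   81.5] [-3.4 -2.3  5.4]
[[ 96  97  89  70  63 111 167 164 162 161 163 162 164 163 162 163 162 161
  163 160 161 161 161 160 160 161 161 161 161 159 160 161 158 159 158]
 [ 98  96  93  73  64  96 168 162 163 162 163 162 164 164 163 164 161 162
  163 165 151 116 100 115 117 117 118 118 119 135 137 136 138 137 137]
 [ 94  97  99  75  67  59 167 166 162 162 162 162 163 163 163 163 161 164
  166 126  88  91  91  92  91  90  92  92  90  91  89  88  88  87  86]
 [ 97  97  99  85  69  63 140 165 163 163 161 161 164 162 163 163 162 161
  165 137  98  92  96  93  95  95  96  96  95  97  96  95  97  94  95]
 [ 98  96  98  87  71  66  80 123 166 165 162 163 162 162 161 162 161 163
  165 147 107  93  93  91  95  93  93  92  94  92  90  93  92  93  92]
 [ 98  98  98  98  73  68  72  97  94 163 162 163 162 163 162 162 162 161
  163 155 144 131 127 125 128 126 126 126 113 112 111 111 112  98  99]
 [ 97  96  96  99  80  69  63 168 164 161 160 160 160 161 160 160 159 162
  161 163 160 161 160 160 163 162 162 161 162 162 160 162 163 161 162]
 [ 97  96  98  97  87  72  65  89 111 164 161 159 160 159 160 160 159 160
  160 161 159 160 160 159 161 162 159 160 159 160 160 160 161 161 164]
 [ 96  97  97  96  92  72  66  79 157 153 162 160 159 160 159 159 158 159
  159 159 160 159 159 162 158 159 160 158 161 160 161 160 164 138  86]]
16 [[116.2, 244.8], [114.8, 244.8]]
18 [[117.8, 243.5], [116.4, 243.5]]
20 [[119.3, 242.3], [118.0, 242.3]]
22 [[120.9, 241.0], [119.5, 241.0]]
24 [[122.4, 239.8], [121.1, 239.8]]
63 [[108.6, 239.1], [107.2, 239.1]]
65 [[107.0, 240.3], [105.5, 240.3]]
67 [[105.3, 241.5], [103.8, 241.5]]
```

View pics/qE_z.png

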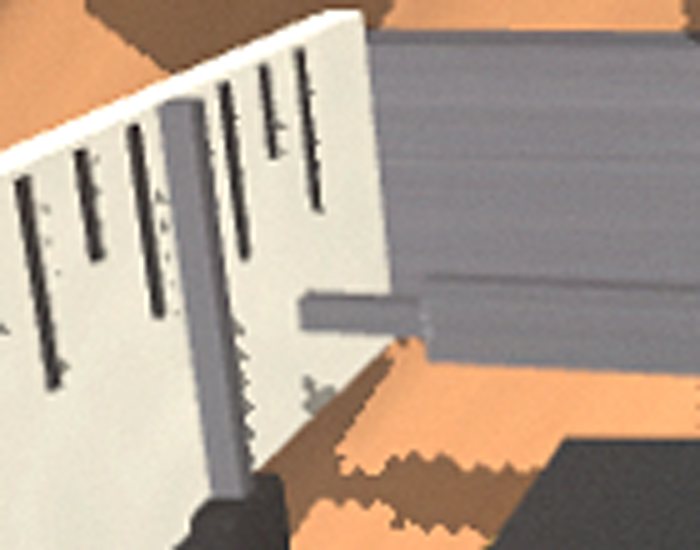

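The tip edge is at col 119.3 and the blade face mid at 104.3. That 15 px gap matches the expected gap when level; tip z≈67 against blade ≈66. I'll nudge 0.8 mm and hold over a second.

move_arm(increments=[255,0,0,0.5,0,255,0,0,1,0,255,0,0,1,0,255,0,0,1,0,255,0,0,1,0,255,0,0,1,0,255,0,0,1,0,255,0,0,1,0,255,0,0,1,0,255,0,0,1,0,255,0,0,1,0,255,0,0,1,0])

```text
t: 17.4
ee_pos: [564.0, -124.0, 80.7]
orientation: [-1.335, -2.843, -0.001]
ft_force: [-3.0, -1.7, 6.3]
width: 0.6
```

```bash
python3 chk.py qF 60,180,200,290 225,155,280,205; python3 q.py qF
python3 - <<'E'
from h import *
import pickle
a=pickle.load(open('im0.pkl','rb'))['side'];S,T=pickle.load(open('qF_f.pkl','rb'))
f=lambda im:cv2.resize(np.clip(im['frame'][150:205,270:335,::-1]*1.3,0,255).astype('uint8'),None,fx=6,fy=6,interpolation=2)
cv2.imwrite('pics/qF_side.png',np.hstack([f(a),f(T)]))
t=np.array([493.8,-181.6,88])
print([proj(T,t-[0,0,d])[0].round(2).tolist() for d in(0,18,20,22,24)],proj(T,t+np.array([-.7713,-.636,0])*8.9-[0,0,22]))
E
```

```text
17.4 [ 564.  -124.    80.7] [-3.  -1.7  6.3]
[[ 99  90  74  64  89 165 164 165 164 162 162 163 163 161 161 163 161 162
  164 161 159 160 164 161 163 163 163 164 163 161 162 161 159 159 159]
 [ 95  99  76  68  62 165 165 163 161 162 162 164 164 164 162 163 162 162
  162 150 139 116  93  89  90  90  90 101 103 105 101 105 120 121 119]
 [ 98  97  79  68  63 148 166 164 162 160 164 164 164 163 163 163 162 162
  165 136  98  95  94  93  97  94  94  92  94  92  94  92  91  89  88]
 [ 97  97  88  71  64  89 166 165 162 161 163 164 163 162 162 162 163 162
  165 146 107  92  95  96  94  94  93  94  93  94  94  94  94  95  94]
 [ 95  97  91  71  67  76 122 168 165 163 162 163 162 163 162 163 160 162
  163 152 112  90  91  92  92  92  92  91  90  94  92  92  91  93  94]
 [ 96  95  98  77  68  66  96  93 116 163 164 161 162 161 162 160 161 164
  162 163 153 144 144 145 145 141 136 137 136 137 123 124 122 120 121]
 [ 96  97  98  82  70  66  89 166 162 161 159 161 162 160 160 161 160 161
  162 160 159 159 160 161 161 161 161 161 161 160 162 160 162 161 161]
 [ 96  96  96  88  73  66  79 114 164 162 160 160 159 160 160 157 158 161
  160 161 159 160 160 159 160 162 160 161 159 159 160 160 160 162 164]
 [ 97  95  95  93  73  68  70  96 153 163 159 160 158 161 159 158 160 158
  160 159 159 160 160 160 161 159 159 159 157 158 160 162 166 137  84]]
16 [[115.5, 245.1], [114.1, 245.1]]
18 [[117.1, 243.8], [115.7, 243.8]]
20 [[118.7, 242.5], [117.3, 242.5]]
22 [[120.2, 241.3], [118.9, 241.3]]
24 [[121.8, 240.0], [120.4, 240.0]]
63 [[107.9, 239.3], [106.5, 239.3]]
65 [[106.3, 240.5], [104.8, 240.5]]
67 [[104.6, 241.8], [103.1, 241.7]]
[[308.7, 171.89], [308.37, 176.49], [308.34, 177.0], [308.3, 177.51], [308.27, 178.01]] [[310.82006419 177.1347618 ]]
```

View pics/qF_side.png

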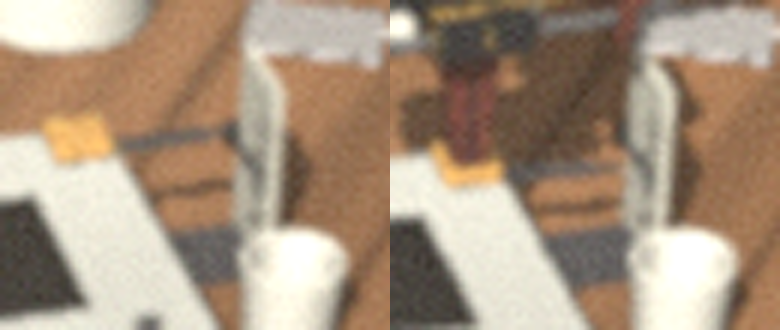

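View pics/qF_z.png

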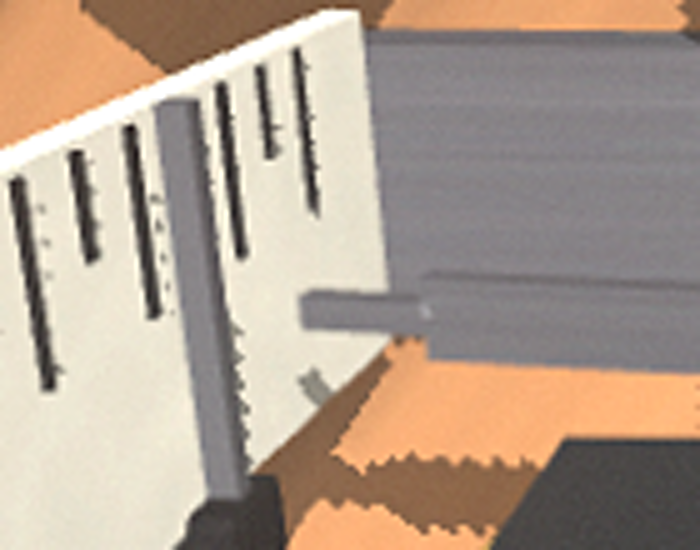

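Held from about t=15.9 to 17.4 s with tip z≈66 and blade ≈66: level. Releasing straight up.

move_arm(increments=[255,0,0,-3,0,255,0,0,-8,0,255,0,0,-14,0,255,0,0,-20,0,255,0,0,-27,0,255,0,0,-40,0,255,0,0,-75,0,255,0,0,-120,0,255,0,0,-150,0,255,0,0,-150,0,255,0,0,-150,0])

```text
t: 18.92
ee_pos: [563.5, -123.9, 230.1]
orientation: [-1.335, -2.842, -0.001]
ft_force: [0.1, 0.3, 0.8]
width: 0.3
```

```bash
python3 - <<'E'
from h import *
import pickle
D=pickle.load(open('im0.pkl','rb'))
r=[]
for n in('scene','side'):
    a=D[n]['frame'];b=ctrl.get_image(n)['frame'];r.append(np.hstack([a,b])[:,:,::-1])
cv2.imwrite('pics/fin.png',cv2.resize(np.vstack(r),(800,600)))
wr('fw');o=ctrl.get_obs();print(o['t'],o['ee_pos'],o['ft_force'])
E
```

```text
19.075 [ 563.19891344 -123.86488895  229.26443058] [ 0.3931001  -0.67018561 -0.30168253]
```

View pics/fin.png

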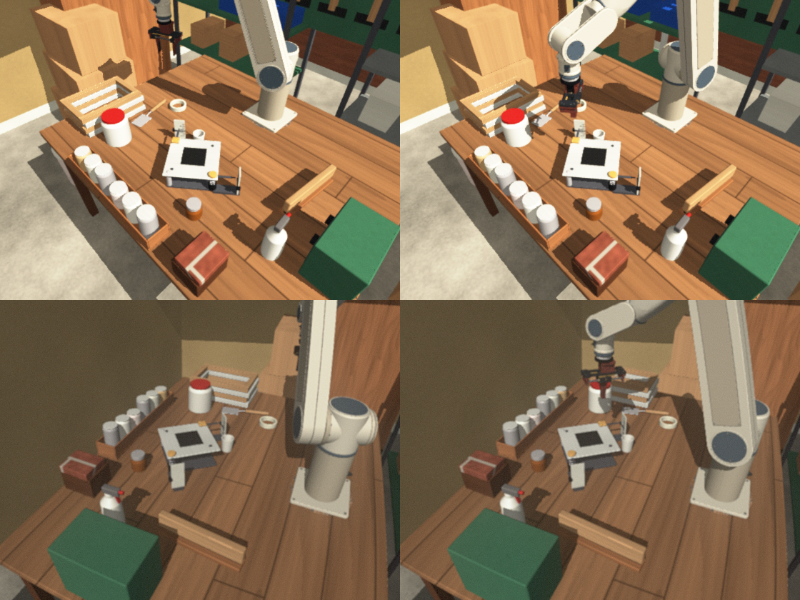

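View pics/fw.png

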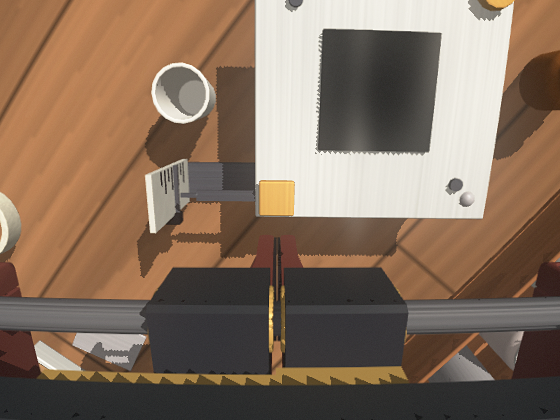

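The pictures show both corners sprung back level (square pad at (276,198) in the wrist view), every bystander where it was, and the gripper clear at z≈230. Handing in.

```bash
python3 -c "
from workcell import ctrl
print(ctrl.close_job())"
```

```text
the job is handed in; nothing more can be done
None
```

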